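# Get the boxed-in sample jar onto the balance and reload the reagent tray

### The arm

A 6-joint arm with a two-finger parallel gripper is mounted at the origin on the work surface. World frame = base frame: x ahead of the robot, y to its left, z up, the work surface at z = 0. Lengths are in m, angles in rad, forces in N, time in s.
With the tool pointing down it reaches from about 0.425 to 1.125 m from the base axis. Payload 14.9 kg.
Tool frame: the origin (TCP) lies at the very end of the fingers, on their centre line; the grasp point (between the pads) lies 19 mm behind it; z points along the fingers, y is the direction in which the jaws open and shut (so a half turn about z gives the same grasp; the last joint's range is limited). The gripper opens to 91 mm and grips with 3 to 60 N. Pads are 32 mm wide; open, the fingers measure 118 mm over their backs; the gripper's body (76 mm by 178 mm) begins 60 mm behind the grasp point.
Start: joints at [-1.323, 0.379, 1.734, -0, 1.028, -0.033], TCP at [0.194, -0.673, 0.214] pointing down, gripper open.
Joint ranges: [-2.77, 2.77], [-0.74, 2.19], [0, 2.66], [-1.06, 4.2], [0.31, 2.87], [-3.08, 3.08]. Speed limits (rad/s): [1.89, 1.89, 2.39, 3.14, 3.14, 3.14].

### API

Orientations are given as a rotation vector (axis times angle).
In Python, from rig import robot gives the robot as it stands.
- The arm moves only by the tool jog_arm, never from a script. Its argument "plan" is a list of rows, each an object of numbers: "dx", "dy", "dz": the shift along the tool's x, y, z in mm; "wx", "wy", "wz": the turn, a rotation vector about the tool's x, y, z in degrees. In form: [{"dx": .., "dy": .., "dz": .., "wx": .., "wy": .., "wz": ..}, ...]. A call has exactly 10 rows; each row is the pose to reach, as a shift and turn from the pose commanded when the call began, along the tool's axes at that moment; what a row does not reach only later rows make up. A row lasts 1/12 s, in which the tool goes at most 41.7 mm and 7.16 degrees, less where a joint would pass 70% of its speed; a pose out of reach is approached as far as the arm can. A call with a gripper value outside its range is refused whole. "fingers" is the finger opening in mm, from 0 to 91.2, set as the call begins (left out, the last holds). The fingers move at their own pace and stop on an object; "grip_force" is the grip in N (left out, the last holds). Time passes only in rows, so rows that repeat a pose let the fingers close, or fill a call up. It gives the time, the measured TCP pose, the force and the opening at its end, in the units of the state.
- robot.get_state(): the state, without advancing time (a new reading comes with each control period).
- robot.grab_frame(name): name is "scene" or "side" or "wrist"; returns the picture (480x640x3 uint8, red, green, blue); there is no depth.
- robot.calibration(name): a dict with "K" (3x3 intrinsics, pixels), "R" (3x3) and "t" (3): a world point X has camera coordinates R X + t; the wrist camera has in their place "tool_from_camera" (4x4, takes a point from camera to tool coordinates, whose origin is the TCP and whose axes are the flange's). Camera axes: x right, y down, z forward; pixel columns grow to the right and rows downward; lengths in m; the calibration is good to about 2 mm. A picture is of the moment at which its call begins: read the wrist's pose just before it. calibration takes no time and is no camera call.
- robot.finish_job(): hands the job in, once; it reports no verdict.
The state is a dict: "clock": time; "q": joint angles; "qvel": joint speeds; "joint_torque": joint torques, N m; "position": TCP position; "tcp_rot": TCP orientation; "force": force on the tool from outside, world axes, zero at the start; "wrist_torque": the same for the moment, N m; "width": finger opening in m.
Only numpy, scipy, OpenCV 4.12 (cv2) and the standard library are available. Lean on these libraries where they do the work, as an engineer would, in place of code of your own. Each camera call takes 0.05 s, during which the arm holds its last target.

### The job

The squat sample jar stands at the back of the white reagent tray, boxed in by the two taller bottles: stand both of these in the steel side tray beside the short bottle, then set the jar gently in the middle of the balance pan. Then reload the reagent tray so that nothing is hidden again: first the two taller bottles side by side close along its back wall (the wall farthest from the robot), and last the short bottle from the side tray in front of them, in the front half. Keep everything upright and leave the rest of the bench alone.

Things in the scene. Friction and masses are not known exactly. Their poses are not given: they have to be found in the camera images.
- reagent_tray: White open spill tray, fixed to the bench, 198 mm (x, front to back) by 208 mm (y) outside, walls 26 mm high and 4 mm thick, floor 4 mm thick. Origin: centre of its underside, on the bench; its +x points to its back wall, away from the robot (yaw within 0.2 rad), z up. A taller bottle stands close along the back wall when its axis is at tray x = 30 to 60 mm (at most 30 mm of space to the wall); the short bottle stands in the front half when its axis is at tray x below -18 mm.
- side_tray: Low stainless tray, fixed to the bench to the left or right of the reagent tray, 298 mm (x) by 118 mm (y) outside, walls 20 mm high and 4 mm thick, floor 4 mm thick. Origin: centre of its underside; x along its length, away from the robot. At the start only the short bottle stands in it, in the end nearest to the robot (tray x -105 to -90 mm), leaving room for two bottles at about x = 0 and x = +100 mm.
- balance: White top-loading balance, fixed to the bench on the other side, housing 290 by 200 mm, 60 mm high, display towards the robot (68 mm high there, 110 to 190 mm from the pan's centre), with a round flat steel pan of 124 mm diameter whose upper face is 77 mm above the bench. Origin: on the bench, straight under the pan's centre; z up.
- jar: The sample jar: squat amber jar, body 64 mm in diameter, with a flat white screw lid 66 mm in diameter from 50 to 70 mm above its foot; 70 mm high in all; about 0.2 kg. Origin: centre of its underside, z up. At the start it stands at the left or right of the back of the reagent tray.
- flask_tall: Tallest amber bottle: body 68 mm in diameter up to 118 mm, shoulder up to 150 mm, white screw cap 38 mm in diameter from 155 to 185 mm above its foot; about 0.4 kg. Origin: centre of its underside, z up. Starts in the reagent tray beside or in front of the jar.
- flask_wide: The other taller amber bottle, with a wider neck: body 70 mm in diameter up to 98 mm, shoulder up to 116 mm, white screw cap 50 mm in diameter from 120 to 150 mm above its foot; about 0.4 kg. Origin: centre of its underside, z up. Starts in the reagent tray beside or in front of the jar.
- flask_short: Short amber bottle: body 56 mm in diameter up to 52 mm, shoulder up to 64 mm, white screw cap 36 mm in diameter from 67 to 95 mm above its foot; about 0.16 kg. Origin: centre of its underside, z up. Starts in the side tray.
- tube_rack: Red rack, about 100 by 212 mm, with white-capped sample tubes, 103 mm high, beyond the trays. Not part of the job. Origin: centre of its underside.
- beaker: Empty glass beaker, 72 mm in diameter, 92 mm high, beyond the trays. Not part of the job. Origin: centre of its underside.
Mind the look-alikes: they are no part of the job. Leave any green look-alike of the flask_short alone. What is shaped like the flask_tall but yellow is not meant.

How it is judged:
By the outcome, as a careful person would: the job done as asked, in the order asked, and still so for the second after the job is handed in, with the robot touching nothing.
It also fails if it takes over 128 s, if anything falls off the work surface, if the arm or the gripper's body presses on something with over 40 N, if the wrist force passes 120 N, or if a joint passes its speed limit or range.

## Working session

There is one attempt and no reset: what is moved stays moved. The work goes in short steps, Python scripts to look and compute and a tool call to move; the robot and the scene stay as the last step left them, time stands still between calls to the robot, and variables do not carry over. Pictures are saved under pics/ and viewed, and the job is handed in when it is done.

Besides the shell and the picture viewer there is one more tool, called after "Request:" in YAML: its name, and indented under it one key for each argument. jog_arm: Moves the arm, as the interface text tells. Its arguments: {"type":"object","properties":{"plan":{"type":"array"},"fingers":{"type":"number"},"grip_force":{"type":"number"}},"required":["plan"]}

```bash
ls; mkdir -p pics; python3 - <<'E'
from rig import robot
import cv2
print(robot.get_state())
for n in ("scene","side"):
    f=robot.grab_frame(n); cv2.imwrite(f"pics/{n}0.png",f[:,:,::-1])
    c=robot.calibration(n); print(n,c)
print(robot.calibration("wrist"))
E
```

```text
pics
{'clock': 0.0, 'q': array([-1.32326901e+00,  3.79426331e-01,  1.73481074e+00,  9.49571371e-06,
        1.02850709e+00, -3.32984487e-02]), 'qvel': array([ 0.00064434, -0.00116033, -0.00013057,  0.001535  ,  0.00142212,
       -0.00289428]), 'joint_torque': array([ 2.11837192e-03, -7.63723326e+01, -4.34374523e+01,  6.50899205e-02,
        4.23720258e-02, -8.86297585e-05]), 'position': array([ 0.19389909, -0.67217194,  0.213261  ]), 'tcp_rot': array([-3.10954060e+00, -4.39504031e-01,  1.80612519e-04]), 'force': array([-0.82929539,  0.20818596, -0.37801486]), 'wrist_torque': array([-0.06197028,  0.05570175,  0.00621986]), 'width': 0.09109291513956695}
scene {'K': array([[461.70511361,   0.        , 317.56009305],
       [  0.        , 461.70511361, 232.50542751],
       [  0.        ,   0.        ,   1.        ]]), 'R': array([[-0.70614824,  0.70803167,  0.00676922],
       [ 0.54913348,  0.55365798, -0.62603136],
       [-0.44699786, -0.43835373, -0.7797685 ]]), 't': array([ 0.35559464, -0.30708593,  1.53823578])}
side {'K': array([[505.95238804,   0.        , 318.92967036],
       [  0.        , 505.95238804, 244.5983471 ],
       [  0.        ,   0.        ,   1.        ]]), 'R': array([[-0.9902332 , -0.13740899,  0.02360031],
       [-0.09602133,  0.549418  , -0.8300119 ],
       [ 0.10108466, -0.82417148, -0.55724614]]), 't': array([0.58538159, 0.03794453, 1.22993275])}
{'K': array([[359.07070638,   0.        , 318.72674465],
       [  0.        , 359.07070638, 238.35767242],
       [  0.        ,   0.        ,   1.        ]]), 'tool_from_camera': array([[ 1.23988014e-03, -9.67389098e-01, -2.53291917e-01,
         7.02964496e-02],
       [ 9.99999074e-01,  1.34142020e-03, -2.28180527e-04,
         3.59699981e-04],
       [ 5.60510248e-04, -2.53291399e-01,  9.67389866e-01,
        -1.70942259e-01],
       [ 0.00000000e+00,  0.00000000e+00,  0.00000000e+00,
         1.00000000e+00]])}
```

View pics/scene0.png

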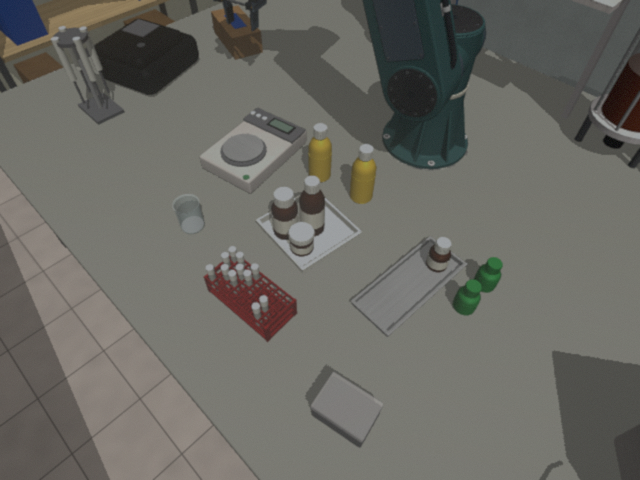

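View pics/side0.png

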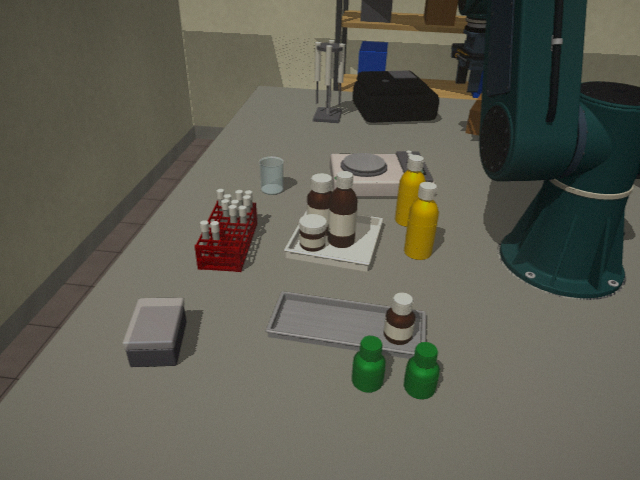

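The pictures show these objects (scene / side pixels):

| Object | Scene | Side |
|---|---|---|
| flask_tall (amber, narrow cap) | (312,205) | (343,210) |
| flask_wide | (285,212) | (321,190) |
| jar | (301,240) | (313,232) |
| flask_short (amber, in side tray) | (440,254) | (400,318) |

The yellow tall bottles (320,152 and 363,175) and green short bottles (488,275 and 467,297) are the look-alikes. I'll enlarge to confirm the amber ones.

```bash
python3 - <<'E'
import cv2,numpy as np
a=cv2.imread("pics/scene0.png");b=cv2.imread("pics/side0.png")
A=cv2.resize(a[110:340,200:500],(780,598),interpolation=cv2.INTER_CUBIC) #2.6
cv2.imwrite("pics/cA.png",A)
B=cv2.resize(b[140:400,240:460],None,fx=2.3,fy=2.3,interpolation=cv2.INTER_CUBIC)
cv2.imwrite("pics/cB.png",B)
E
```

```text
(no output)
```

View pics/cA.png

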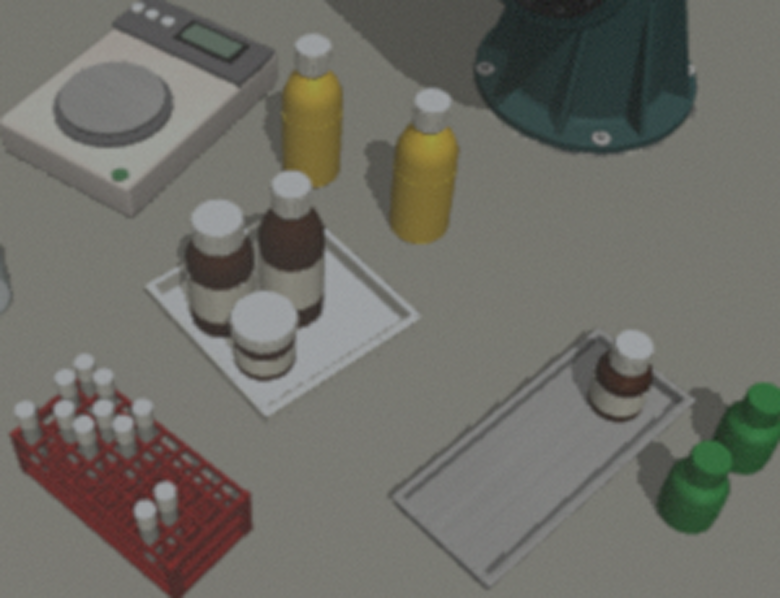

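View pics/cB.png

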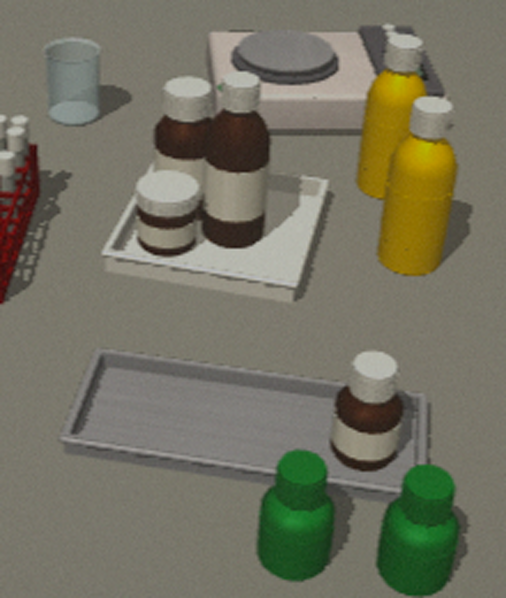

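```bash
cat > h.py <<'E'
import numpy as np, cv2
from scipy.spatial.transform import Rotation as Ro
from rig import robot
def ray(n,uv,st=None):
    c=robot.calibration(n); d=np.linalg.inv(c["K"])@np.array([uv[0],uv[1],1.])
    if n!="wrist": return -c["R"].T@c["t"], c["R"].T@d
    T=c["tool_from_camera"];R=Ro.from_rotvec(st["tcp_rot"]).as_matrix()
    return R@T[:3,3]+st["position"], R@(T[:3,:3]@d)
def onz(n,uv,z,st=None):
    o,d=ray(n,uv,st); return o+d*(z-o[2])/d[2]
def tri(r1,r2):
    A=[];b=[]
    for o,d in (r1,r2):
        d=d/np.linalg.norm(d);P=np.eye(3)-np.outer(d,d);A.append(P);b.append(P@o)
    x=np.linalg.lstsq(np.vstack(A),np.hstack(b),rcond=None)[0]
    return x
E
python3 - <<'E'
from h import *
np.set_printoptions(precision=4,suppress=True)
a=lambda x,y:(200+x/2.6-.3,110+y/2.6-.3)
b=lambda x,y:(240+x/2.3-.3,140+y/2.3-.3)
L={"tall":((292,181),(241,83),.189),"wide":((218,212),(187,90),.154),"jar":((264,306),(168,184),.074),"short":((634,342),(376,363),.099),"pan":((112,102),(286,53),.077),
"R_bl":((150,288),None,.026),"R_1":((267,412),(107,256),.026),"R_2":((416,315),(296,288),.026),"R_3":(None,(327,182),.026),
"S1":((394,494),(97,353),.02),"S2":((487,582),(63,440),.02),"S3":((691,401),(418,490),.02),"S4":((598,333),(427,396),.02)}
for k,(p,q,z) in L.items():
    o=[k]
    if p:o.append(onz("scene",a(*p),z))
    if q:o.append(onz("side",b(*q),z))
    if p and q:o.append(tri(ray("scene",a(*p)),ray("side",b(*q))))
    print(*o)
E
```

```text
tall [0.5289 0.0039 0.189 ] [0.5334 0.0225 0.189 ] [0.5315 0.0054 0.185 ]
wide [ 0.5857 -0.0418  0.154 ] [ 0.5928 -0.022   0.154 ] [ 0.5906 -0.0378  0.1516]
jar [0.5919 0.0272 0.074 ] [0.6025 0.039  0.074 ] [0.5991 0.0339 0.0764]
short [0.3855 0.3234 0.099 ] [0.3893 0.3282 0.099 ] [0.3876 0.3247 0.0984]
pan [ 0.5069 -0.3154  0.077 ] [ 0.5011 -0.3032  0.077 ] [ 0.5015 -0.3238  0.068 ]
R_bl [ 0.6344 -0.1055  0.026 ]
R_1 [0.6566 0.0976 0.026 ] [0.6539 0.1119 0.026 ] [0.6551 0.0954 0.017 ]
R_2 [0.4605 0.1192 0.026 ] [0.4595 0.1346 0.026 ] [0.4575 0.117  0.0164]
R_3 [ 0.4362 -0.0761  0.026 ]
S1 [0.6337 0.2462 0.02  ] [0.6348 0.259  0.02  ] [0.6343 0.247  0.0139]
S2 [0.6416 0.366  0.02  ] [0.6403 0.3757 0.02  ] [0.6407 0.3662 0.0133]
S3 [0.3439 0.3838 0.02  ] [0.3466 0.3858 0.02  ] [0.3457 0.3847 0.0204]
S4 [0.3395 0.2664 0.02  ] [0.3353 0.2692 0.02  ] [0.3349 0.2643 0.0151]
```

Both amber tall bottles, the jar and the amber short bottle are confirmed. The trays come out at about 197 x 204 mm and 295 x 120 mm, which matches the sizes given. Both pairs of look-alikes stand outside the trays. The two views differ by about 12 mm in y, so I'll refine with the wrist camera above the trays.

Request:
jog_arm:
  plan:
    - {"dx":10,"dy":-12,"dz":-20,"wz":1}
    - {"dx":30,"dy":-36,"dz":-45,"wz":3}
    - {"dx":52,"dy":-68,"dz":-65,"wz":6}
    - {"dx":74,"dy":-100,"dz":-82,"wz":9}
    - {"dx":96,"dy":-132,"dz":-98,"wz":12}
    - {"dx":120,"dy":-164,"dz":-112,"wz":15}
    - {"dx":144,"dy":-196,"dz":-124,"wz":18}
    - {"dx":168,"dy":-228,"dz":-134,"wz":20}
    - {"dx":192,"dy":-260,"dz":-142,"wz":21}
    - {"dx":217,"dy":-292,"dz":-147,"wz":22}
  fingers: 60

```text
schema error: expected keys dx, dy, dz, wx, wy, wz
```

```bash
cat >> h.py <<'E'
def go(x,y,z,head=None,st=None):
    """tool-axes shift (mm) and wz to reach world pos; head in deg = heading of tool x"""
    st=st or robot.get_state(); R=Ro.from_rotvec(st["tcp_rot"]).as_matrix()
    d=R.T@(np.array([x,y,z])-st["position"])*1e3
    h=np.degrees(np.arctan2(R[1,0],R[0,0]))
    tilt=np.degrees(np.arccos(-R[2,2]))
    print("at",st["position"].round(4),"head %.1f tilt %.2f"%(h,tilt),"F",st["force"].round(1),"w",round(st["width"]*1e3,1),"t",round(st["clock"],2))
    print("SHIFT dx %.1f dy %.1f dz %.1f"%tuple(d), "wz %.1f"%(0 if head is None else h-head),"len %.0f"%np.linalg.norm(d))
E
python3 - <<'E'
from h import *
go(.47,.05,.36,-6)
a=lambda x,y:(200+x/2.6-.3,110+y/2.6-.3)
print(onz("scene",a(313,44),.185),onz("scene",a(432,100),.185))
E
```

```text
at [ 0.1939 -0.6722  0.2134] head 16.1 tilt 0.06 F [ 0.4  0.5 -0.1] w 91.4 t 0.1
SHIFT dx 465.4 dy -617.6 dz -146.0 wz 22.1 len 787
[ 0.36401986 -0.13099509  0.185     ] [0.34118544 0.01848647 0.185     ]
```

Request:
jog_arm:
  plan:
    - {"dx":10,"dy":-12,"dz":-20,"wx":0,"wy":0,"wz":1}
    - {"dx":30,"dy":-36,"dz":-45,"wx":0,"wy":0,"wz":3}
    - {"dx":52,"dy":-68,"dz":-65,"wx":0,"wy":0,"wz":6}
    - {"dx":74,"dy":-100,"dz":-82,"wx":0,"wy":0,"wz":9}
    - {"dx":96,"dy":-132,"dz":-98,"wx":0,"wy":0,"wz":12}
    - {"dx":120,"dy":-164,"dz":-112,"wx":0,"wy":0,"wz":15}
    - {"dx":144,"dy":-196,"dz":-124,"wx":0,"wy":0,"wz":18}
    - {"dx":168,"dy":-228,"dz":-134,"wx":0,"wy":0,"wz":20}
    - {"dx":192,"dy":-260,"dz":-142,"wx":0,"wy":0,"wz":21}
    - {"dx":217,"dy":-292,"dz":-147,"wx":0,"wy":0,"wz":22}
  fingers: 60

```text
clock: 0.93
position: [0.321, -0.3318, 0.3615]
tcp_rot: [3.137, -0.164, 0.001]
force: [0.7, -1.0, 0.4]
width: 0.0602
```

```bash
python3 -c "
from h import *
go(.47,.05,.36,-6)"
```

```text
at [ 0.321  -0.3318  0.3615] head -6.0 tilt 0.05 F [ 0.7 -1.   0.4] w 60.2 t 0.93
SHIFT dx 108.2 dy -395.3 dz 1.3 wz -0.0 len 410
```

Request:
jog_arm:
  plan:
    - {"dx":10,"dy":-39,"dz":0,"wx":0,"wy":0,"wz":0}
    - {"dx":20,"dy":-79,"dz":0,"wx":0,"wy":0,"wz":0}
    - {"dx":31,"dy":-119,"dz":0,"wx":0,"wy":0,"wz":0}
    - {"dx":42,"dy":-159,"dz":0,"wx":0,"wy":0,"wz":0}
    - {"dx":53,"dy":-198,"dz":0,"wx":0,"wy":0,"wz":0}
    - {"dx":64,"dy":-238,"dz":0,"wx":0,"wy":0,"wz":0}
    - {"dx":75,"dy":-277,"dz":0,"wx":0,"wy":0,"wz":0}
    - {"dx":86,"dy":-314,"dz":0,"wx":0,"wy":0,"wz":0}
    - {"dx":97,"dy":-345,"dz":0,"wx":0,"wy":0,"wz":0}
    - {"dx":105,"dy":-360,"dz":0,"wx":0,"wy":0,"wz":0}

```text
clock: 1.77
position: [0.4629, 0.0168, 0.3606]
tcp_rot: [-3.137, 0.158, -0.0]
force: [0.1, -0.5, -0.4]
width: 0.0602
```

```bash
python3 -c "
from h import *
import pickle
robot.grab_frame('wrist')
st=robot.get_state();f=robot.grab_frame('wrist');pickle.dump(st,open('w1.pkl','wb'))
cv2.imwrite('pics/w1.png',f[:,:,::-1]); print(st['position'],st['qvel'].round(3),st['clock'],st['q'])"
```

```text
[0.46393381 0.01738478 0.36054293] [-0.066 -0.025  0.027 -0.006  0.011 -0.085] 1.8167 [-1.31814443e-02 -1.74774262e-01  2.06903429e+00  7.78616592e-04
  1.24726600e+00  1.65792065e+00]
```

View pics/w1.png

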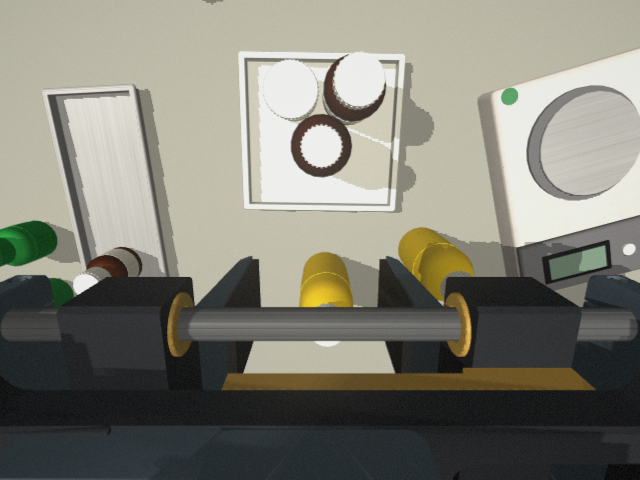

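The wrist view shows the tall cap at about (321,146), the wide cap at (360,80), the jar lid at (290,89), the tray rim corners and the pan at (587,140). I'll enlarge it to read these accurately.

```bash
python3 -c "
import cv2
a=cv2.imread('pics/w1.png')
cv2.imwrite('pics/w1a.png',cv2.resize(a[40:220,230:420],(760,720)[:2],interpolation=cv2.INTER_CUBIC)[:600])
cv2.imwrite('pics/w1b.png',cv2.resize(a[70:290,30:180],None,fx=2.7,fy=2.7,interpolation=cv2.INTER_CUBIC))
"
```

```text
(no output)
```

View pics/w1a.png

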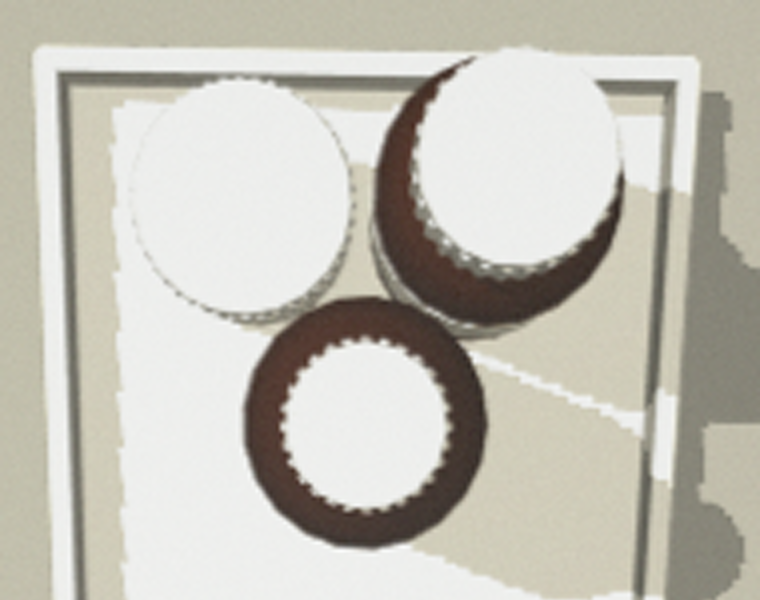

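View pics/w1b.png

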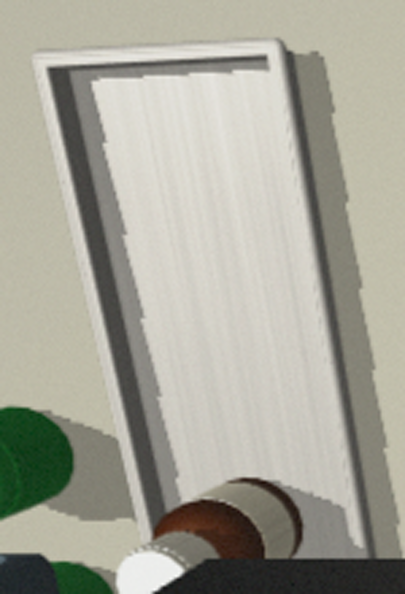

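```bash
python3 - <<'E'
from h import *
import pickle
np.set_printoptions(precision=4,suppress=True)
st=pickle.load(open('w1.pkl','rb'))
A=lambda x,y:(230+x/4-.4,40+y/4-.4)
B=lambda x,y:(30+x/2.7-.3,70+y/2.7-.3)
def P(k,uv,z): p=onz("wrist",uv,z,st);print(k,p);return p[:2]
t=P("tall",A(366,424),.189);w=P("wide",A(518,157),.154);j=P("jar",A(241,195),.074)
# diameter checks
for k,a,b,z,d in(("tall",A(281,424),A(452,424),.189,38),("wide",A(413,157),A(622,157),.154,50),("jar",A(130,195),A(352,195),.074,66)):
    print(k,np.linalg.norm(onz("wrist",a,z,st)-onz("wrist",b,z,st))*1e3,d)
c=[P("R",A(35,48),.026),P("R",A(698,57),.026),P("R",(401,211.5),.026),P("R",(246,209.5),.026)]
for i in range(4): print(np.linalg.norm(c[i]-c[i-1]))
ctr=np.mean(c,0); print("Rc",ctr, [np.degrees(np.arctan2(*(v[::-1]))) for v in (c[0]-c[3],c[1]-c[2])],np.degrees(np.arctan2((c[0]-c[1])[1],(c[0]-c[1])[0]))-90)
s=[P("S",B(34,55),.02),P("S",B(287,42),.02),P("Sr",B(372,556),.02),P("Sl",B(150,540),.02)]
print(np.linalg.norm(s[0]-s[1]),[np.degrees(np.arctan2(*(v[::-1]))) for v in (s[1]-s[2],s[0]-s[3])])
print("d",np.linalg.norm(t-w),np.linalg.norm(t-j),np.linalg.norm(w-j))
E
```

```text
tall [0.5326 0.0079 0.189 ]
wide [ 0.5914 -0.0352  0.154 ]
jar [0.6013 0.0378 0.074 ]
tall 39.478835801727584 38
wide 50.849217050126036 50
jar 65.89907452696893 66
R [0.6585 0.1012 0.026 ]
R [ 0.6348 -0.1099  0.026 ]
R [ 0.4301 -0.0975  0.026 ]
R [0.4548 0.1223 0.026 ]
0.2048003595446158
0.21245265449370646
0.20510105421217548
0.22109616282402353
Rc [0.5446 0.004 ] [np.float64(-5.89033640156804), np.float64(-3.475226492928995)] -6.415305471657774
S [0.6399 0.3691 0.02  ]
S [0.6334 0.2437 0.02  ]
Sr [0.3653 0.2572 0.02  ]
Sl [0.3868 0.3788 0.02  ]
0.12561545479533398 [np.float64(-2.8926097712908323), np.float64(-2.1824293619146564)]
d 0.07290372866612436 0.07496523997762415 0.07373288924182388
```

Sizes check out: caps 39/51/66 mm against 38/50/66 mm. The scene and wrist views agree on the tray centres to 2 mm: reagent tray (0.548, 0.007) at yaw -6.3°, side tray (0.489, 0.315) at yaw -3°. Next is the tall bottle's cap.

```bash
python3 -c "
from h import *
go(.5326,.0079,.158,-6.2)"
```

```text
at [0.4631 0.0158 0.3604] head -5.7 tilt 0.03 F [-0.3  0.4 -0.2] w 60.2 t 1.87
SHIFT dx 70.1 dy 1.0 dz 202.4 wz 0.5 len 214
```

Request:
jog_arm:
  plan:
    - {"dx":15,"dy":0,"dz":0,"wx":0,"wy":0,"wz":0}
    - {"dx":40,"dy":1,"dz":5,"wx":0,"wy":0,"wz":0}
    - {"dx":60,"dy":1,"dz":20,"wx":0,"wy":0,"wz":0}
    - {"dx":70,"dy":1,"dz":45,"wx":0,"wy":0,"wz":0}
    - {"dx":70,"dy":1,"dz":75,"wx":0,"wy":0,"wz":0}
    - {"dx":70,"dy":1,"dz":105,"wx":0,"wy":0,"wz":0}
    - {"dx":70,"dy":1,"dz":130,"wx":0,"wy":0,"wz":0}
    - {"dx":70,"dy":1,"dz":148,"wx":0,"wy":0,"wz":0}
    - {"dx":70,"dy":1,"dz":155,"wx":0,"wy":0,"wz":0}
    - {"dx":70,"dy":1,"dz":157,"wx":0,"wy":0,"wz":0}

```text
clock: 2.7
position: [0.531, 0.005, 0.2025]
tcp_rot: [3.137, -0.163, -0.004]
force: [0.4, 0.1, 0.5]
width: 0.0602
```

```bash
python3 -c "
from h import *
go(.5326,.0079,.158,-6.2)
st=robot.get_state();f=robot.grab_frame('wrist');cv2.imwrite('pics/w2.png',f[:,:,::-1])
f=robot.grab_frame('side');cv2.imwrite('pics/s2.png',cv2.resize(f[140:300,250:430,::-1],None,fx=3,fy=3))
go(.5326,.0079,.158,-6.2)"
```

```text
at [0.531  0.005  0.2025] head -5.9 tilt 0.14 F [0.4 0.1 0.5] w 60.2 t 2.7
SHIFT dx 1.4 dy -3.1 dz 44.5 wz 0.3 len 45
at [0.5322 0.0052 0.2043] head -5.9 tilt 0.02 F [0.2 0.9 0.2] w 60.1 t 2.8
SHIFT dx 0.2 dy -2.7 dz 46.3 wz 0.3 len 46
```

View pics/w2.png

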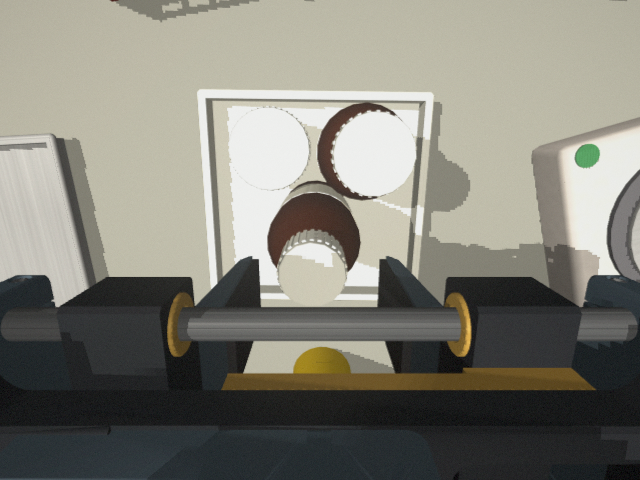

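View pics/s2.png

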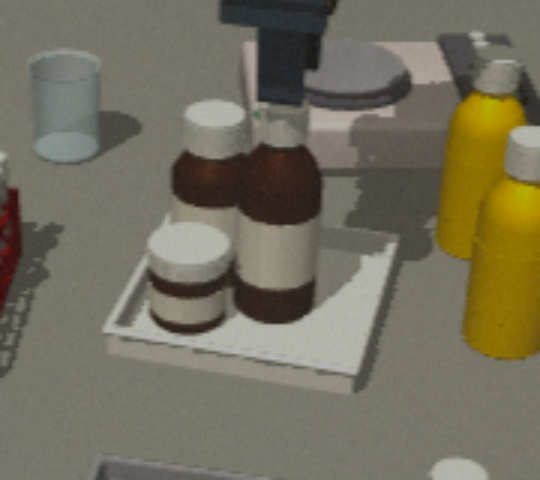

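The cap lies between the fingers but about 3 mm off centre (column 312 against 319), which agrees with the computed shift. I'll correct that, go down and grip.

Request:
jog_arm:
  plan:
    - {"dx":0,"dy":-2,"dz":4,"wx":0,"wy":0,"wz":0}
    - {"dx":0,"dy":-3,"dz":12,"wx":0,"wy":0,"wz":0}
    - {"dx":0,"dy":-3,"dz":20,"wx":0,"wy":0,"wz":0}
    - {"dx":0,"dy":-3,"dz":28,"wx":0,"wy":0,"wz":0}
    - {"dx":0,"dy":-3,"dz":36,"wx":0,"wy":0,"wz":0}
    - {"dx":0,"dy":-3,"dz":42,"wx":0,"wy":0,"wz":0}
    - {"dx":0,"dy":-3,"dz":45,"wx":0,"wy":0,"wz":0}
    - {"dx":0,"dy":-3,"dz":46,"wx":0,"wy":0,"wz":0}
    - {"dx":0,"dy":-3,"dz":46,"wx":0,"wy":0,"wz":0}
    - {"dx":0,"dy":-3,"dz":46,"wx":0,"wy":0,"wz":0}

```text
clock: 3.63
position: [0.5324, 0.0085, 0.1579]
tcp_rot: [-3.137, 0.162, -0.0]
force: [-0.2, 0.1, 0.6]
width: 0.0598
```

Request:
jog_arm:
  plan:
    - {"dx":0,"dy":0,"dz":0,"wx":0,"wy":0,"wz":0}
    - {"dx":0,"dy":0,"dz":0,"wx":0,"wy":0,"wz":0}
    - {"dx":0,"dy":0,"dz":0,"wx":0,"wy":0,"wz":0}
    - {"dx":0,"dy":0,"dz":0,"wx":0,"wy":0,"wz":0}
    - {"dx":0,"dy":0,"dz":0,"wx":0,"wy":0,"wz":0}
    - {"dx":0,"dy":0,"dz":0,"wx":0,"wy":0,"wz":0}
    - {"dx":0,"dy":0,"dz":0,"wx":0,"wy":0,"wz":0}
    - {"dx":0,"dy":0,"dz":-2,"wx":0,"wy":0,"wz":0}
    - {"dx":0,"dy":0,"dz":-5,"wx":0,"wy":0,"wz":0}
    - {"dx":0,"dy":0,"dz":-10,"wx":0,"wy":0,"wz":0}
  fingers: 25
  grip_force: 30

```text
clock: 4.47
position: [0.5317, 0.0085, 0.1674]
tcp_rot: [3.137, -0.162, -0.002]
force: [-0.9, -0.1, -2.9]
width: 0.0375
```

```bash
python3 -c "
from h import *
go(.589,.309,.158+.05,-4)
robot.calibration
f=robot.grab_frame('side');cv2.imwrite('pics/s3.png',cv2.resize(f[140:300,250:430,::-1],None,fx=3,fy=3))
go(.589,.309,.158+.05,-4)"
```

```text
at [0.5317 0.0085 0.1674] head -5.9 tilt 0.07 F [-0.9 -0.1 -2.9] w 37.5 t 4.47
SHIFT dx 26.0 dy -304.8 dz -40.6 wz -1.9 len 309
at [0.5324 0.0085 0.1687] head -5.9 tilt 0.02 F [ 1.8  0.8 -1.4] w 37.6 t 4.52
SHIFT dx 25.3 dy -304.7 dz -39.3 wz -1.9 len 308
```

View pics/s3.png

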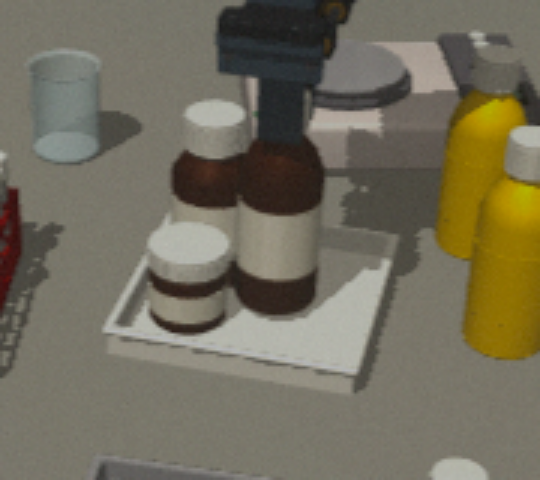

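Held at 37.5 mm width, carrying about 3-4 N. I'll lift above the jar's height, then carry it left to the side tray.

Request:
jog_arm:
  plan:
    - {"dx":0,"dy":0,"dz":-6,"wx":0,"wy":0,"wz":0}
    - {"dx":0,"dy":0,"dz":-18,"wx":0,"wy":0,"wz":0}
    - {"dx":0,"dy":0,"dz":-34,"wx":0,"wy":0,"wz":0}
    - {"dx":0,"dy":0,"dz":-52,"wx":0,"wy":0,"wz":0}
    - {"dx":0,"dy":-1,"dz":-68,"wx":0,"wy":0,"wz":0}
    - {"dx":0,"dy":-6,"dz":-78,"wx":0,"wy":0,"wz":0}
    - {"dx":0,"dy":-18,"dz":-82,"wx":0,"wy":0,"wz":0}
    - {"dx":0,"dy":-36,"dz":-82,"wx":0,"wy":0,"wz":0}
    - {"dx":0,"dy":-58,"dz":-82,"wx":0,"wy":0,"wz":0}
    - {"dx":1,"dy":-82,"dz":-82,"wx":0,"wy":0,"wz":0}

```text
clock: 5.35
position: [0.5413, 0.0914, 0.2495]
tcp_rot: [3.137, -0.163, -0.001]
force: [0.5, -0.1, -3.2]
width: 0.0378
```

Request:
jog_arm:
  plan:
    - {"dx":2,"dy":-26,"dz":0,"wx":0,"wy":0,"wz":0}
    - {"dx":4,"dy":-54,"dz":0,"wx":0,"wy":0,"wz":0}
    - {"dx":7,"dy":-84,"dz":0,"wx":0,"wy":0,"wz":0}
    - {"dx":11,"dy":-114,"dz":0,"wx":0,"wy":0,"wz":0}
    - {"dx":15,"dy":-144,"dz":0,"wx":0,"wy":0,"wz":0}
    - {"dx":18,"dy":-172,"dz":2,"wx":0,"wy":0,"wz":0}
    - {"dx":21,"dy":-194,"dz":6,"wx":0,"wy":0,"wz":0}
    - {"dx":23,"dy":-209,"dz":14,"wx":0,"wy":0,"wz":0}
    - {"dx":24,"dy":-218,"dz":26,"wx":0,"wy":0,"wz":0}
    - {"dx":24,"dy":-222,"dz":38,"wx":0,"wy":0,"wz":0}

```text
clock: 6.18
position: [0.5881, 0.3094, 0.2101]
tcp_rot: [3.137, -0.161, -0.001]
force: [-0.3, -0.2, -3.2]
width: 0.0373
```

```bash
python3 -c "
from h import *
f=robot.grab_frame('scene');cv2.imwrite('pics/s4.png',cv2.resize(f[120:350,270:520,::-1],None,fx=2.6,fy=2.6))
go(.589,.309,.158,None)"
```

```text
at [0.5868 0.3085 0.2073] head -5.9 tilt 0.23 F [-1.8 -1.4 -6.9] w 37.3 t 6.23
SHIFT dx 2.3 dy -0.8 dz 49.3 wz 0.0 len 49
```

View pics/s4.png

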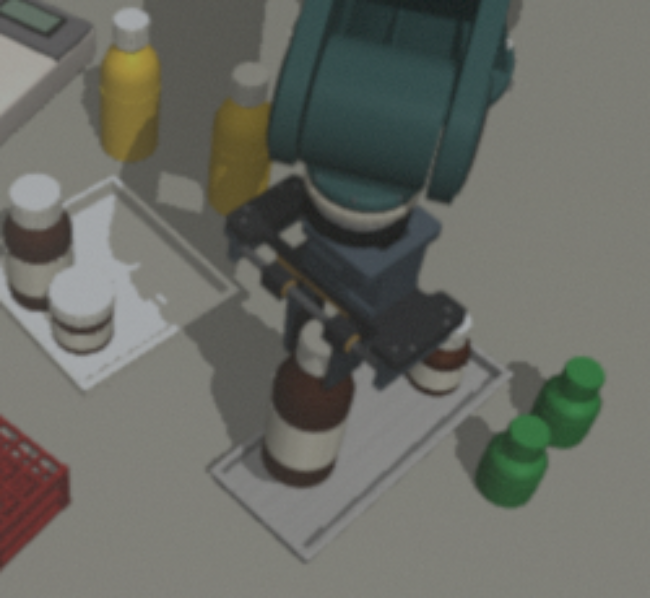

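The bottle hangs upright above the far end of the side tray. Lowering it, with the last millimetres slow.

Request:
jog_arm:
  plan:
    - {"dx":0,"dy":0,"dz":8,"wx":0,"wy":0,"wz":0}
    - {"dx":0,"dy":0,"dz":18,"wx":0,"wy":0,"wz":0}
    - {"dx":0,"dy":0,"dz":28,"wx":0,"wy":0,"wz":0}
    - {"dx":0,"dy":0,"dz":37,"wx":0,"wy":0,"wz":0}
    - {"dx":0,"dy":0,"dz":43,"wx":0,"wy":0,"wz":0}
    - {"dx":0,"dy":0,"dz":47,"wx":0,"wy":0,"wz":0}
    - {"dx":0,"dy":0,"dz":50,"wx":0,"wy":0,"wz":0}
    - {"dx":0,"dy":0,"dz":52,"wx":0,"wy":0,"wz":0}
    - {"dx":0,"dy":0,"dz":53,"wx":0,"wy":0,"wz":0}
    - {"dx":0,"dy":0,"dz":53,"wx":0,"wy":0,"wz":0}

```text
clock: 7.07
position: [0.5885, 0.3084, 0.1588]
tcp_rot: [-3.137, 0.162, -0.0]
force: [-0.3, 0.7, -2.8]
width: 0.0374
```

```bash
python3 -c "
from h import *
f=robot.grab_frame('side');cv2.imwrite('pics/s5.png',cv2.resize(f[200:400,240:460,::-1],None,fx=3,fy=3))
go(.589,.309,.158,None)"
```

```text
at [0.5886 0.3084 0.159 ] head -5.9 tilt 0.02 F [-0.   0.4 -2.6] w 37.8 t 7.12
SHIFT dx 0.4 dy -0.7 dz 1.0 wz 0.0 len 1
```

View pics/s5.png

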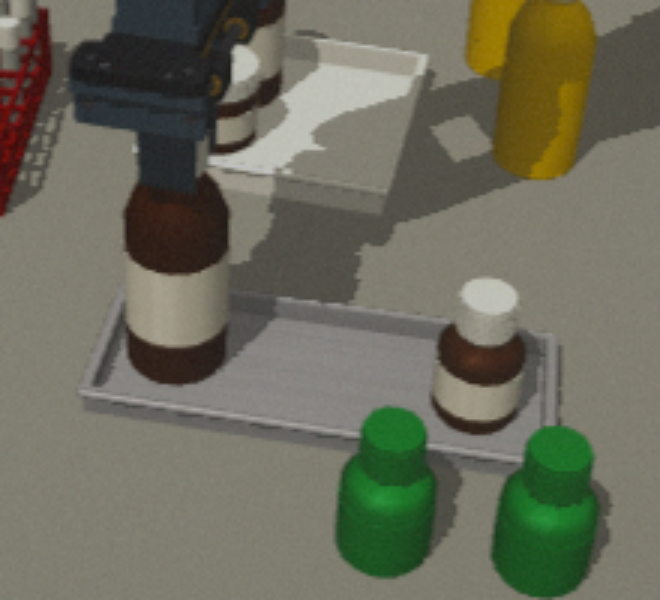

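Request:
jog_arm:
  plan:
    - {"dx":0,"dy":0,"dz":0.3,"wx":0,"wy":0,"wz":0}
    - {"dx":0,"dy":0,"dz":0.6,"wx":0,"wy":0,"wz":0}
    - {"dx":0,"dy":0,"dz":0.9,"wx":0,"wy":0,"wz":0}
    - {"dx":0,"dy":0,"dz":1.2,"wx":0,"wy":0,"wz":0}
    - {"dx":0,"dy":0,"dz":1.4,"wx":0,"wy":0,"wz":0}
    - {"dx":0,"dy":0,"dz":1.6,"wx":0,"wy":0,"wz":0}
    - {"dx":0,"dy":0,"dz":1.8,"wx":0,"wy":0,"wz":0}
    - {"dx":0,"dy":0,"dz":1.8,"wx":0,"wy":0,"wz":0}
    - {"dx":0,"dy":0,"dz":1.8,"wx":0,"wy":0,"wz":0}
    - {"dx":0,"dy":0,"dz":1.8,"wx":0,"wy":0,"wz":0}

```text
clock: 7.95
position: [0.5889, 0.3085, 0.1579]
tcp_rot: [-3.137, 0.162, -0.002]
force: [-3.1, -0.8, 8.6]
width: 0.0374
```

Request:
jog_arm:
  plan:
    - {"dx":0,"dy":0,"dz":-1,"wx":0,"wy":0,"wz":0}
    - {"dx":0,"dy":0,"dz":-1,"wx":0,"wy":0,"wz":0}
    - {"dx":0,"dy":0,"dz":-1,"wx":0,"wy":0,"wz":0}
    - {"dx":0,"dy":0,"dz":-1,"wx":0,"wy":0,"wz":0}
    - {"dx":0,"dy":0,"dz":-3,"wx":0,"wy":0,"wz":0}
    - {"dx":0,"dy":0,"dz":-8,"wx":0,"wy":0,"wz":0}
    - {"dx":0,"dy":0,"dz":-18,"wx":0,"wy":0,"wz":0}
    - {"dx":0,"dy":0,"dz":-32,"wx":0,"wy":0,"wz":0}
    - {"dx":0,"dy":0,"dz":-48,"wx":0,"wy":0,"wz":0}
    - {"dx":0,"dy":0,"dz":-62,"wx":0,"wy":0,"wz":0}
  fingers: 72

```text
clock: 8.78
position: [0.5888, 0.3085, 0.2213]
tcp_rot: [-3.137, 0.162, -0.002]
force: [0.0, 0.0, 0.1]
width: 0.072
```

```bash
python3 -c "
from h import *
go(.5914,-.0352,.200,None)"
```

```text
at [0.5888 0.3085 0.2213] head -5.9 tilt 0.08 F [0.  0.  0.1] w 72.0 t 8.78
SHIFT dx 38.0 dy 341.6 dz 21.1 wz 0.0 len 344
```

Request:
jog_arm:
  plan:
    - {"dx":2,"dy":20,"dz":0,"wx":0,"wy":0,"wz":0}
    - {"dx":6,"dy":56,"dz":0,"wx":0,"wy":0,"wz":0}
    - {"dx":11,"dy":95,"dz":0,"wx":0,"wy":0,"wz":0}
    - {"dx":15,"dy":135,"dz":0,"wx":0,"wy":0,"wz":0}
    - {"dx":20,"dy":175,"dz":0,"wx":0,"wy":0,"wz":0}
    - {"dx":24,"dy":215,"dz":2,"wx":0,"wy":0,"wz":0}
    - {"dx":28,"dy":255,"dz":5,"wx":0,"wy":0,"wz":0}
    - {"dx":33,"dy":294,"dz":10,"wx":0,"wy":0,"wz":0}
    - {"dx":37,"dy":325,"dz":15,"wx":0,"wy":0,"wz":0}
    - {"dx":38,"dy":341,"dz":21,"wx":0,"wy":0,"wz":0}

```text
clock: 9.62
position: [0.5916, -0.038, 0.1994]
tcp_rot: [3.137, -0.165, 0.003]
force: [1.3, 0.4, -0.1]
width: 0.0717
```

```bash
python3 -c "
from h import *
f=robot.grab_frame('scene');cv2.imwrite('pics/s6.png',cv2.resize(f[120:350,270:520,::-1],None,fx=2.6,fy=2.6))
go(.5914,-.0352,.124,None)
st=robot.get_state();f=robot.grab_frame('wrist');cv2.imwrite('pics/w6.png',f[:,:,::-1])
go(.5914,-.0352,.124,None)"
```

```text
at [ 0.5909 -0.0389  0.1981] head -6.1 tilt 0.04 F [-1.  -0.7 -1.4] w 72.0 t 9.67
SHIFT dx 0.0 dy -3.8 dz 74.1 wz 0.0 len 74
at [ 0.591  -0.0371  0.1984] head -6.1 tilt 0.01 F [0.1 1.1 0.6] w 71.8 t 9.72
SHIFT dx 0.2 dy -1.9 dz 74.4 wz 0.0 len 74
```

View pics/w6.png

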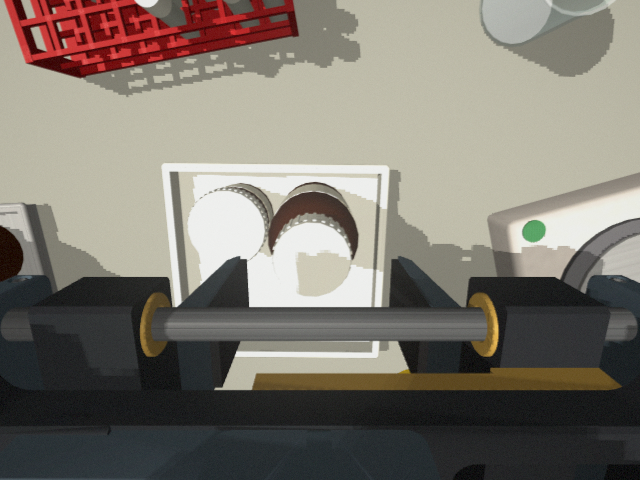

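View pics/s6.png

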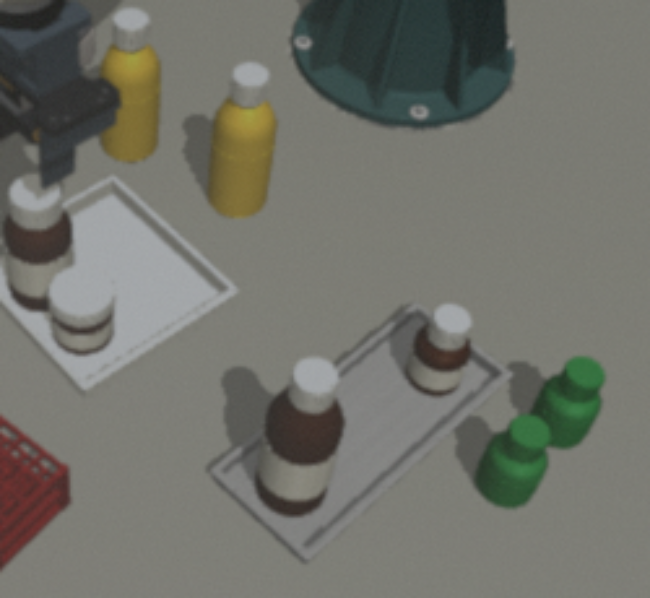

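The tall bottle stands upright in the side tray. The wide cap is between the fingers, column 312 against centre 319 (about 3 mm). I'll correct that, descend and grip.

Request:
jog_arm:
  plan:
    - {"dx":0,"dy":-2,"dz":5,"wx":0,"wy":0,"wz":0}
    - {"dx":0,"dy":-3,"dz":15,"wx":0,"wy":0,"wz":0}
    - {"dx":0,"dy":-3,"dz":27,"wx":0,"wy":0,"wz":0}
    - {"dx":0,"dy":-3,"dz":39,"wx":0,"wy":0,"wz":0}
    - {"dx":0,"dy":-3,"dz":51,"wx":0,"wy":0,"wz":0}
    - {"dx":0,"dy":-3,"dz":62,"wx":0,"wy":0,"wz":0}
    - {"dx":0,"dy":-3,"dz":70,"wx":0,"wy":0,"wz":0}
    - {"dx":0,"dy":-3,"dz":74,"wx":0,"wy":0,"wz":0}
    - {"dx":0,"dy":-3,"dz":75,"wx":0,"wy":0,"wz":0}
    - {"dx":0,"dy":-3,"dz":75,"wx":0,"wy":0,"wz":0}

```text
clock: 10.55
position: [0.5915, -0.0318, 0.1227]
tcp_rot: [-3.137, 0.162, 0.0]
force: [-0.1, 0.8, -0.9]
width: 0.0718
```

Request:
jog_arm:
  plan:
    - {"dx":0,"dy":0,"dz":0,"wx":0,"wy":0,"wz":0}
    - {"dx":0,"dy":0,"dz":0,"wx":0,"wy":0,"wz":0}
    - {"dx":0,"dy":0,"dz":0,"wx":0,"wy":0,"wz":0}
    - {"dx":0,"dy":0,"dz":0,"wx":0,"wy":0,"wz":0}
    - {"dx":0,"dy":0,"dz":0,"wx":0,"wy":0,"wz":0}
    - {"dx":0,"dy":0,"dz":0,"wx":0,"wy":0,"wz":0}
    - {"dx":0,"dy":0,"dz":0,"wx":0,"wy":0,"wz":0}
    - {"dx":0,"dy":0,"dz":-2,"wx":0,"wy":0,"wz":0}
    - {"dx":0,"dy":0,"dz":-5,"wx":0,"wy":0,"wz":0}
    - {"dx":0,"dy":0,"dz":-10,"wx":0,"wy":0,"wz":0}
  fingers: 38
  grip_force: 30

```text
clock: 11.38
position: [0.5906, -0.0316, 0.1323]
tcp_rot: [-3.137, 0.162, 0.003]
force: [0.6, -0.2, -5.5]
width: 0.0498
```

```bash
python3 -c "
from h import *
go(.489,.315,.123+.05,None)
f=robot.grab_frame('side');cv2.imwrite('pics/s7.png',cv2.resize(f[140:300,250:430,::-1],None,fx=3,fy=3))
go(.489,.315,.123+.05,None)"
```

```text
at [ 0.5906 -0.0316  0.1323] head -5.9 tilt 0.11 F [ 0.6 -0.2 -5.5] w 49.8 t 11.38
SHIFT dx -136.8 dy -334.3 dz -40.4 wz 0.0 len 363
at [ 0.5913 -0.0317  0.1336] head -5.9 tilt 0.02 F [ 1.   0.5 -3.8] w 49.8 t 11.43
SHIFT dx -137.5 dy -334.3 dz -39.3 wz 0.0 len 364
```

View pics/s7.png

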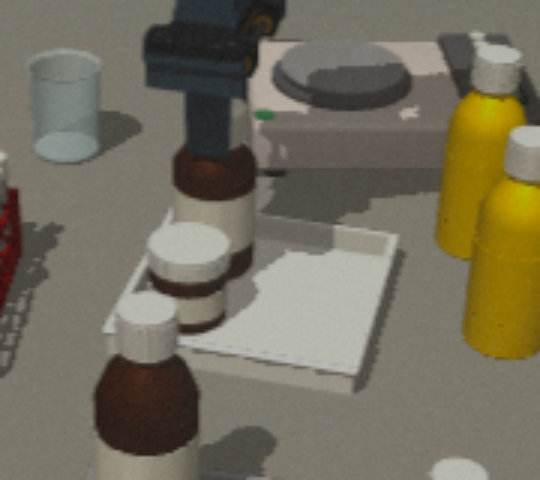

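Request:
jog_arm:
  plan:
    - {"dx":0,"dy":0,"dz":-6,"wx":0,"wy":0,"wz":0}
    - {"dx":0,"dy":0,"dz":-18,"wx":0,"wy":0,"wz":0}
    - {"dx":0,"dy":0,"dz":-34,"wx":0,"wy":0,"wz":0}
    - {"dx":-4,"dy":0,"dz":-52,"wx":0,"wy":0,"wz":0}
    - {"dx":-14,"dy":-2,"dz":-68,"wx":0,"wy":0,"wz":0}
    - {"dx":-30,"dy":-8,"dz":-78,"wx":0,"wy":0,"wz":0}
    - {"dx":-50,"dy":-20,"dz":-82,"wx":0,"wy":0,"wz":0}
    - {"dx":-70,"dy":-38,"dz":-82,"wx":0,"wy":0,"wz":0}
    - {"dx":-90,"dy":-60,"dz":-82,"wx":0,"wy":0,"wz":0}
    - {"dx":-107,"dy":-86,"dz":-82,"wx":0,"wy":0,"wz":0}

```text
clock: 12.27
position: [0.4926, 0.0651, 0.2159]
tcp_rot: [-3.137, 0.164, -0.001]
force: [1.5, -0.4, -4.6]
width: 0.0496
```

Request:
jog_arm:
  plan:
    - {"dx":-12,"dy":-30,"dz":0,"wx":0,"wy":0,"wz":0}
    - {"dx":-20,"dy":-62,"dz":0,"wx":0,"wy":0,"wz":0}
    - {"dx":-26,"dy":-96,"dz":0,"wx":0,"wy":0,"wz":0}
    - {"dx":-29,"dy":-130,"dz":0,"wx":0,"wy":0,"wz":0}
    - {"dx":-30,"dy":-164,"dz":0,"wx":0,"wy":0,"wz":0}
    - {"dx":-30,"dy":-194,"dz":2,"wx":0,"wy":0,"wz":0}
    - {"dx":-30,"dy":-219,"dz":6,"wx":0,"wy":0,"wz":0}
    - {"dx":-30,"dy":-236,"dz":14,"wx":0,"wy":0,"wz":0}
    - {"dx":-30,"dy":-245,"dz":26,"wx":0,"wy":0,"wz":0}
    - {"dx":-30,"dy":-248,"dz":38,"wx":0,"wy":0,"wz":0}

```text
clock: 13.1
position: [0.4897, 0.3157, 0.1768]
tcp_rot: [-3.137, 0.16, -0.001]
force: [0.6, -0.0, -5.0]
width: 0.0496
```

Request:
jog_arm:
  plan:
    - {"dx":0,"dy":0,"dz":8,"wx":0,"wy":0,"wz":0}
    - {"dx":0,"dy":0,"dz":18,"wx":0,"wy":0,"wz":0}
    - {"dx":0,"dy":0,"dz":28,"wx":0,"wy":0,"wz":0}
    - {"dx":0,"dy":0,"dz":36,"wx":0,"wy":0,"wz":0}
    - {"dx":0,"dy":0,"dz":42,"wx":0,"wy":0,"wz":0}
    - {"dx":0,"dy":0,"dz":46,"wx":0,"wy":0,"wz":0}
    - {"dx":0,"dy":0,"dz":49,"wx":0,"wy":0,"wz":0}
    - {"dx":0,"dy":0,"dz":51,"wx":0,"wy":0,"wz":0}
    - {"dx":0,"dy":0,"dz":52,"wx":0,"wy":0,"wz":0}
    - {"dx":0,"dy":0,"dz":52,"wx":0,"wy":0,"wz":0}

```text
clock: 13.93
position: [0.4896, 0.3146, 0.125]
tcp_rot: [-3.137, 0.162, -0.0]
force: [-0.4, 0.0, -4.8]
width: 0.0497
```

```bash
python3 -c "
from h import *
f=robot.grab_frame('side');cv2.imwrite('pics/s8.png',cv2.resize(f[200:400,240:460,::-1],None,fx=3,fy=3))
go(.489,.315,.123,None)"
```

```text
at [0.4897 0.3146 0.1251] head -5.9 tilt 0.02 F [-0.1  0.1 -4.9] w 49.6 t 13.98
SHIFT dx -0.7 dy -0.3 dz 2.1 wz 0.0 len 2
```

View pics/s8.png

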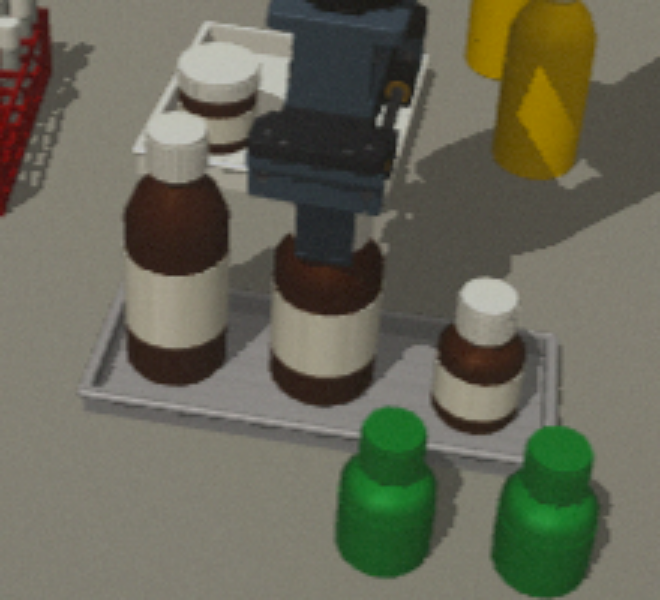

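The wide bottle hovers upright between the other two, about 2 mm above the floor. Touching down and releasing.

Request:
jog_arm:
  plan:
    - {"dx":0,"dy":0,"dz":0.3,"wx":0,"wy":0,"wz":0}
    - {"dx":0,"dy":0,"dz":0.6,"wx":0,"wy":0,"wz":0}
    - {"dx":0,"dy":0,"dz":0.9,"wx":0,"wy":0,"wz":0}
    - {"dx":0,"dy":0,"dz":1.2,"wx":0,"wy":0,"wz":0}
    - {"dx":0,"dy":0,"dz":1.5,"wx":0,"wy":0,"wz":0}
    - {"dx":0,"dy":0,"dz":1.8,"wx":0,"wy":0,"wz":0}
    - {"dx":0,"dy":0,"dz":2.1,"wx":0,"wy":0,"wz":0}
    - {"dx":0,"dy":0,"dz":2.3,"wx":0,"wy":0,"wz":0}
    - {"dx":0,"dy":0,"dz":2.3,"wx":0,"wy":0,"wz":0}
    - {"dx":0,"dy":0,"dz":2.3,"wx":0,"wy":0,"wz":0}

```text
clock: 14.82
position: [0.49, 0.3146, 0.1233]
tcp_rot: [-3.137, 0.162, -0.001]
force: [-1.4, -3.1, 6.8]
width: 0.0496
```

Request:
jog_arm:
  plan:
    - {"dx":0,"dy":0,"dz":-0.8,"wx":0,"wy":0,"wz":0}
    - {"dx":0,"dy":0,"dz":-0.8,"wx":0,"wy":0,"wz":0}
    - {"dx":0,"dy":0,"dz":-0.8,"wx":0,"wy":0,"wz":0}
    - {"dx":0,"dy":0,"dz":-0.8,"wx":0,"wy":0,"wz":0}
    - {"dx":0,"dy":0,"dz":-3,"wx":0,"wy":0,"wz":0}
    - {"dx":0,"dy":0,"dz":-8,"wx":0,"wy":0,"wz":0}
    - {"dx":0,"dy":0,"dz":-18,"wx":0,"wy":0,"wz":0}
    - {"dx":0,"dy":0,"dz":-32,"wx":0,"wy":0,"wz":0}
    - {"dx":0,"dy":0,"dz":-48,"wx":0,"wy":0,"wz":0}
    - {"dx":0,"dy":0,"dz":-62,"wx":0,"wy":0,"wz":0}
  fingers: 74

```text
clock: 15.65
position: [0.4898, 0.3147, 0.1864]
tcp_rot: [-3.137, 0.162, -0.001]
force: [-0.6, -0.0, -0.1]
width: 0.0742
```

```bash
python3 -c "
from h import *
go(.55,.0378,.22,None)"
```

```text
at [0.4898 0.3147 0.1864] head -5.9 tilt 0.05 F [-0.6 -0.  -0.1] w 74.2 t 15.65
SHIFT dx 88.4 dy 269.2 dz -33.7 wz 0.0 len 285
```

Request:
jog_arm:
  plan:
    - {"dx":0,"dy":15,"dz":-15,"wx":0,"wy":0,"wz":0}
    - {"dx":6,"dy":42,"dz":-28,"wx":0,"wy":0,"wz":0}
    - {"dx":15,"dy":75,"dz":-34,"wx":0,"wy":0,"wz":0}
    - {"dx":26,"dy":110,"dz":-34,"wx":0,"wy":0,"wz":0}
    - {"dx":40,"dy":145,"dz":-34,"wx":0,"wy":0,"wz":0}
    - {"dx":54,"dy":180,"dz":-34,"wx":0,"wy":0,"wz":0}
    - {"dx":67,"dy":213,"dz":-34,"wx":0,"wy":0,"wz":0}
    - {"dx":78,"dy":240,"dz":-34,"wx":0,"wy":0,"wz":0}
    - {"dx":85,"dy":259,"dz":-34,"wx":0,"wy":0,"wz":0}
    - {"dx":88,"dy":269,"dz":-34,"wx":0,"wy":0,"wz":0}
  fingers: 88

```text
clock: 16.48
position: [0.5501, 0.0358, 0.2196]
tcp_rot: [3.137, -0.165, 0.002]
force: [-0.2, 0.4, 0.5]
width: 0.088
```

```bash
python3 -c "
from h import *
import pickle
f=robot.grab_frame('side');cv2.imwrite('pics/s9.png',cv2.resize(f[200:400,240:460,::-1],None,fx=3,fy=3))
st=robot.get_state();f=robot.grab_frame('wrist');cv2.imwrite('pics/w9.png',f[:,:,::-1]);pickle.dump(st,open('w9.pkl','wb'))
go(.6013,.0378,.041,None)"
```

```text
at [0.5497 0.0369 0.2192] head -6.0 tilt 0.03 F [-0.4  0.4 -0.3] w 88.0 t 16.58
SHIFT dx 51.2 dy -6.2 dz 178.3 wz 0.0 len 186
```

View pics/w9.png

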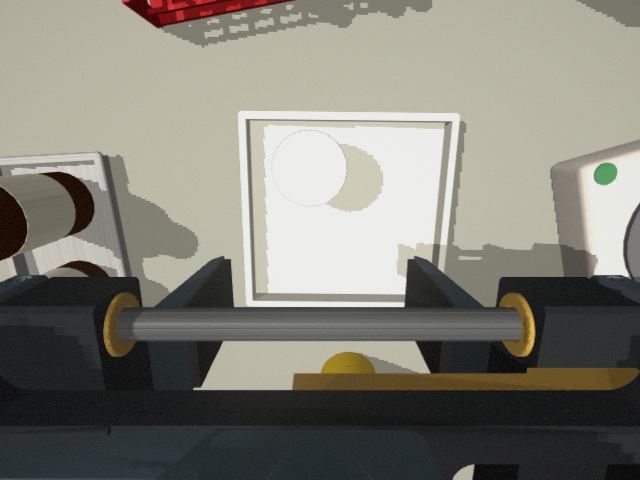

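View pics/s9.png

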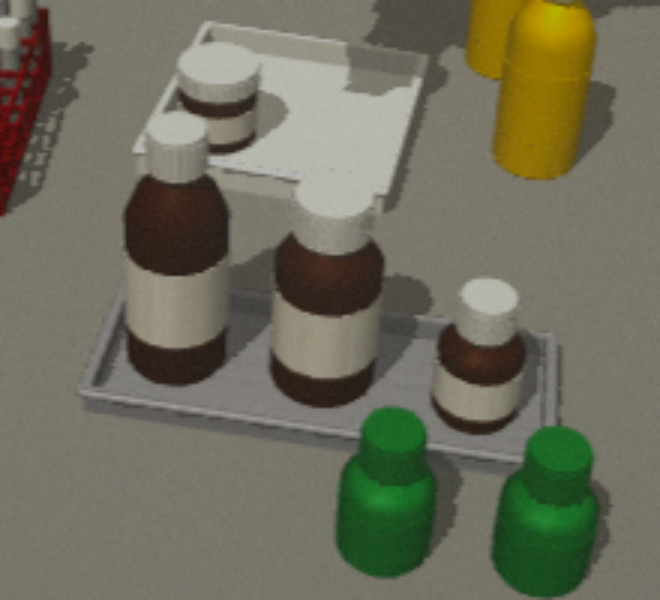

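Both tall bottles stand in the side tray. The jar lid's top is at (310,168). I'll measure it from this view and compare.

```bash
python3 - <<'E'
from h import *
import pickle
st=pickle.load(open('w9.pkl','rb'))
f=cv2.imread('pics/w9.png');g=cv2.cvtColor(f,cv2.COLOR_BGR2GRAY)
p=onz("wrist",(309.7,168),.074,st);print("jar",p,np.linalg.norm(onz("wrist",(272,168),.074,st)-onz("wrist",(347.5,168),.074,st)))
c=[onz("wrist",q,.026,st) for q in ((238,112),(460,114.5))];print(c,np.linalg.norm(c[0]-c[1]))
# pan: scene ellipse
s=cv2.imread('pics/scene0.png')
go(p[0],p[1],.041,None)
cv2.imwrite('pics/pan.png',cv2.resize(s[95:200,190:320],None,fx=5,fy=5,interpolation=cv2.INTER_CUBIC))
E
```

```text
jar [0.60127043 0.03743319 0.074     ] 0.06542740677178938
[array([0.65815989, 0.10165288, 0.026     ]), array([ 0.63377844, -0.11047271,  0.026     ])] 0.21352218238636303
at [0.5497 0.0369 0.2192] head -6.0 tilt 0.03 F [-0.4  0.4 -0.3] w 88.0 t 16.58
SHIFT dx 51.2 dy -5.9 dz 178.3 wz 0.0 len 186
```

View pics/pan.png

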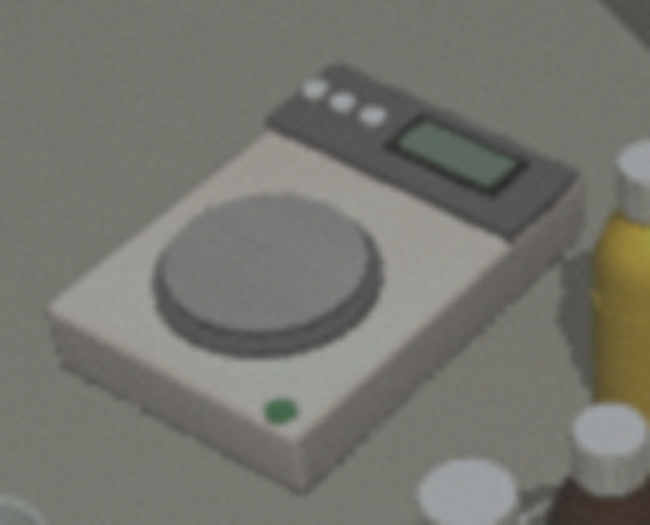

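Jar confirmed at (0.601, 0.037); lid diameter reads 65.4 mm against 66. Approaching it.

Request:
jog_arm:
  plan:
    - {"dx":12,"dy":-2,"dz":2,"wx":0,"wy":0,"wz":0}
    - {"dx":30,"dy":-4,"dz":10,"wx":0,"wy":0,"wz":0}
    - {"dx":45,"dy":-6,"dz":25,"wx":0,"wy":0,"wz":0}
    - {"dx":51,"dy":-6,"dz":45,"wx":0,"wy":0,"wz":0}
    - {"dx":51,"dy":-6,"dz":67,"wx":0,"wy":0,"wz":0}
    - {"dx":51,"dy":-6,"dz":87,"wx":0,"wy":0,"wz":0}
    - {"dx":51,"dy":-6,"dz":103,"wx":0,"wy":0,"wz":0}
    - {"dx":51,"dy":-6,"dz":113,"wx":0,"wy":0,"wz":0}
    - {"dx":51,"dy":-6,"dz":118,"wx":0,"wy":0,"wz":0}
    - {"dx":51,"dy":-6,"dz":120,"wx":0,"wy":0,"wz":0}

```text
clock: 17.42
position: [0.6008, 0.0394, 0.0981]
tcp_rot: [-3.137, 0.161, 0.001]
force: [0.6, -0.2, 0.3]
width: 0.0881
```

```bash
python3 -c "
from h import *
st=robot.get_state();f=robot.grab_frame('wrist');cv2.imwrite('pics/w10.png',f[:,:,::-1])
go(.6013,.0374,.043,None)"
```

```text
at [0.6009 0.0392 0.0985] head -5.9 tilt 0.01 F [-1.3 -1.4  0.7] w 88.0 t 17.47
SHIFT dx 0.6 dy 1.8 dz 55.5 wz 0.0 len 55
```

View pics/w10.png

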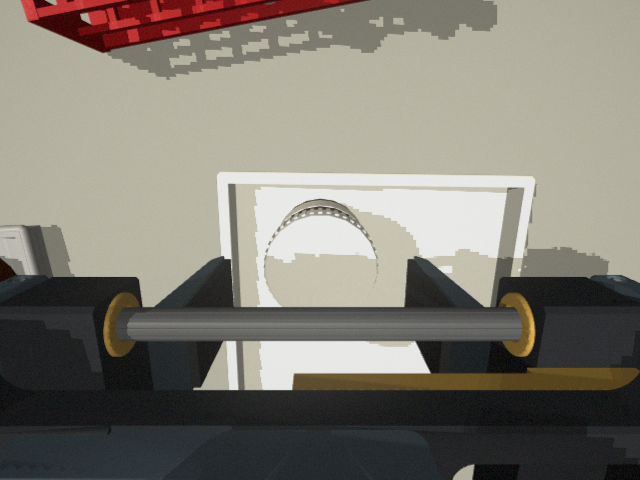

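The lid is centred between the fingers (column 321 against 319). Going down.

Request:
jog_arm:
  plan:
    - {"dx":0,"dy":0,"dz":6,"wx":0,"wy":0,"wz":0}
    - {"dx":0,"dy":1,"dz":15,"wx":0,"wy":0,"wz":0}
    - {"dx":0,"dy":1,"dz":25,"wx":0,"wy":0,"wz":0}
    - {"dx":0,"dy":1,"dz":35,"wx":0,"wy":0,"wz":0}
    - {"dx":0,"dy":1,"dz":44,"wx":0,"wy":0,"wz":0}
    - {"dx":0,"dy":1,"dz":51,"wx":0,"wy":0,"wz":0}
    - {"dx":0,"dy":1,"dz":55,"wx":0,"wy":0,"wz":0}
    - {"dx":0,"dy":1,"dz":56,"wx":0,"wy":0,"wz":0}
    - {"dx":0,"dy":1,"dz":56,"wx":0,"wy":0,"wz":0}
    - {"dx":0,"dy":1,"dz":56,"wx":0,"wy":0,"wz":0}

```text
clock: 18.3
position: [0.6009, 0.0377, 0.0429]
tcp_rot: [-3.137, 0.162, -0.001]
force: [0.0, -0.1, 0.1]
width: 0.0881
```

Request:
jog_arm:
  plan:
    - {"dx":0,"dy":0,"dz":0,"wx":0,"wy":0,"wz":0}
    - {"dx":0,"dy":0,"dz":0,"wx":0,"wy":0,"wz":0}
    - {"dx":0,"dy":0,"dz":0,"wx":0,"wy":0,"wz":0}
    - {"dx":0,"dy":0,"dz":0,"wx":0,"wy":0,"wz":0}
    - {"dx":0,"dy":0,"dz":0,"wx":0,"wy":0,"wz":0}
    - {"dx":0,"dy":0,"dz":0,"wx":0,"wy":0,"wz":0}
    - {"dx":0,"dy":0,"dz":0,"wx":0,"wy":0,"wz":0}
    - {"dx":0,"dy":0,"dz":-2,"wx":0,"wy":0,"wz":0}
    - {"dx":0,"dy":0,"dz":-6,"wx":0,"wy":0,"wz":0}
    - {"dx":0,"dy":0,"dz":-12,"wx":0,"wy":0,"wz":0}
  fingers: 55
  grip_force: 25

```text
clock: 19.13
position: [0.6, 0.0376, 0.0543]
tcp_rot: [3.137, -0.162, -0.002]
force: [-0.3, -0.3, -3.3]
width: 0.0653
```

Request:
jog_arm:
  plan:
    - {"dx":0,"dy":0,"dz":-10,"wx":0,"wy":0,"wz":0}
    - {"dx":0,"dy":0,"dz":-25,"wx":0,"wy":0,"wz":0}
    - {"dx":0,"dy":0,"dz":-45,"wx":0,"wy":0,"wz":0}
    - {"dx":0,"dy":0,"dz":-68,"wx":0,"wy":0,"wz":0}
    - {"dx":0,"dy":0,"dz":-92,"wx":0,"wy":0,"wz":0}
    - {"dx":0,"dy":0,"dz":-116,"wx":0,"wy":0,"wz":0}
    - {"dx":0,"dy":0,"dz":-137,"wx":0,"wy":0,"wz":0}
    - {"dx":0,"dy":4,"dz":-153,"wx":0,"wy":0,"wz":0}
    - {"dx":-2,"dy":14,"dz":-162,"wx":0,"wy":0,"wz":0}
    - {"dx":-4,"dy":30,"dz":-165,"wx":0,"wy":0,"wz":0}

```text
clock: 19.97
position: [0.594, 0.0082, 0.2218]
tcp_rot: [-3.137, 0.16, -0.004]
force: [0.8, -0.3, -2.2]
width: 0.0651
```

```bash
python3 - <<'E'
from h import *
st=robot.get_state()
print(st['position'],st['force'],st['width'])
# pan estimates
q=lambda x,y:(190+x/5-.4,95+y/5-.4)
for e in (q(263,263),):print(onz("scene",e,.077))
a=onz("scene",q(158,263),.077);b=onz("scene",q(370,263),.077);print(np.linalg.norm(a-b))
# from w1
import pickle
s1=pickle.load(open('w1.pkl','rb'))
f=cv2.imread('pics/w1.png');cv2.imwrite('pics/w1p.png',cv2.resize(f[70:220,480:640],None,fx=4,fy=4,interpolation=cv2.INTER_CUBIC))
go(.505,-.31,.20,None)
E
```

```text
[0.59399149 0.00817793 0.22183455] [ 0.75516561 -0.33441072 -2.18157224] 0.065073223944936
[ 0.50310665 -0.32273319  0.077     ]
0.1278825699794593
at [0.594  0.0082 0.2218] head -5.8 tilt 0.15 F [ 0.8 -0.3 -2.2] w 65.1 t 19.97
SHIFT dx -56.2 dy 325.6 dz 21.6 wz 0.0 len 331
```

View pics/w1p.png

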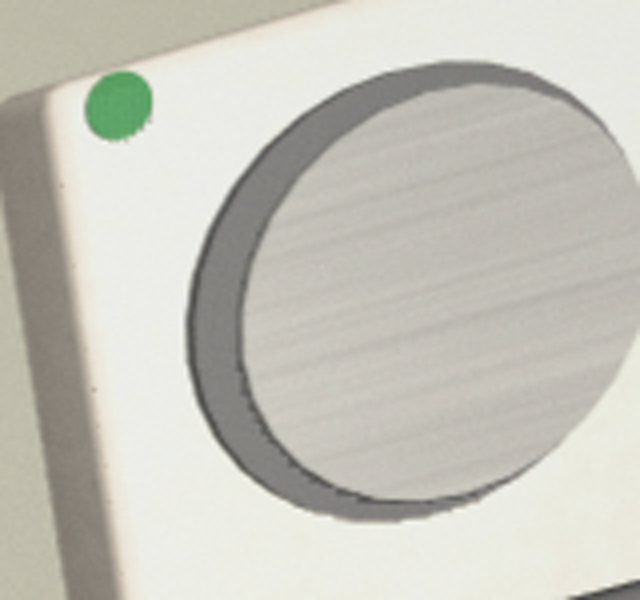

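```bash
python3 - <<'E'
from h import *
import pickle
s1=pickle.load(open('w1.pkl','rb'))
pts=[(490,83),(596,128),(242,340),(250,275),(330,136),(298,450),(415,500),(525,477)]
X=np.array([onz("wrist",(480+x/4-.4,70+y/4-.4),.077,s1)[:2] for x,y in pts])
A=np.c_[2*X,np.ones(len(X))];s=np.linalg.lstsq(A,(X**2).sum(1),rcond=None)[0]
r=np.sqrt(s[2]+s[0]**2+s[1]**2);print("pan",s[:2],"d",2*r,"res",(np.hypot(*(X-s[:2]).T)-r)*1e3)
E
```

```text
pan [ 0.50081268 -0.3219598 ] d 0.12401643500207199 res [-0.32801613 -1.88817053  0.15056961 -0.06447627  2.36963355 -2.40065643
 -0.4595093   2.44898223]
```

Pan centre is (0.502, -0.322): fitted diameter 124.0 mm, and the scene view gives (0.503, -0.323). Carrying the jar there.

Request:
jog_arm:
  plan:
    - {"dx":-5,"dy":26,"dz":0,"wx":0,"wy":0,"wz":0}
    - {"dx":-11,"dy":60,"dz":0,"wx":0,"wy":0,"wz":0}
    - {"dx":-18,"dy":98,"dz":0,"wx":0,"wy":0,"wz":0}
    - {"dx":-25,"dy":138,"dz":0,"wx":0,"wy":0,"wz":0}
    - {"dx":-32,"dy":178,"dz":0,"wx":0,"wy":0,"wz":0}
    - {"dx":-39,"dy":218,"dz":0,"wx":0,"wy":0,"wz":0}
    - {"dx":-45,"dy":256,"dz":0,"wx":0,"wy":0,"wz":0}
    - {"dx":-51,"dy":290,"dz":0,"wx":0,"wy":0,"wz":0}
    - {"dx":-55,"dy":318,"dz":0,"wx":0,"wy":0,"wz":0}
    - {"dx":-58,"dy":334,"dz":2,"wx":0,"wy":0,"wz":0}

```text
clock: 20.8
position: [0.5, -0.3211, 0.218]
tcp_rot: [3.137, -0.165, 0.0]
force: [1.1, 0.4, -2.9]
width: 0.0652
```

```bash
python3 -c "
from h import *
f=robot.grab_frame('wrist');cv2.imwrite('pics/w11.png',f[:,:,::-1])
go(.502,-.322,.116,None)"
```

```text
at [ 0.4995 -0.3222  0.2174] head -6.0 tilt 0.04 F [-1.7 -2.2 -3. ] w 65.9 t 20.85
SHIFT dx 2.5 dy -0.5 dz 101.4 wz 0.0 len 101
```

View pics/w11.png

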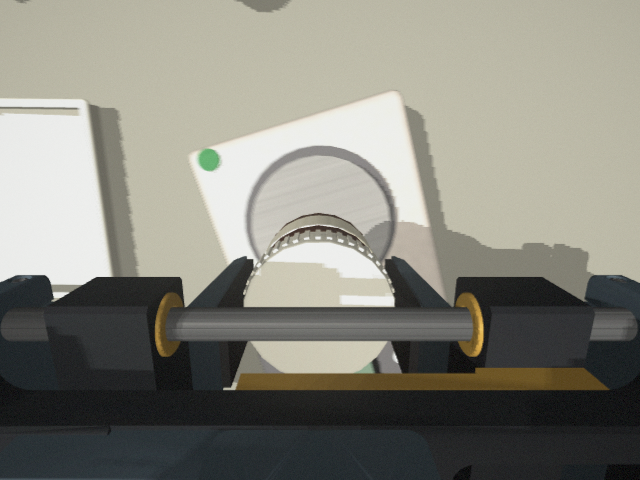

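The jar is held level and centred over the pan in y (columns 319 and 321). Lowering it.

Request:
jog_arm:
  plan:
    - {"dx":1,"dy":0,"dz":5,"wx":0,"wy":0,"wz":0}
    - {"dx":2,"dy":0,"dz":15,"wx":0,"wy":0,"wz":0}
    - {"dx":2,"dy":0,"dz":29,"wx":0,"wy":0,"wz":0}
    - {"dx":2,"dy":0,"dz":45,"wx":0,"wy":0,"wz":0}
    - {"dx":2,"dy":0,"dz":61,"wx":0,"wy":0,"wz":0}
    - {"dx":2,"dy":0,"dz":75,"wx":0,"wy":0,"wz":0}
    - {"dx":2,"dy":0,"dz":86,"wx":0,"wy":0,"wz":0}
    - {"dx":2,"dy":0,"dz":93,"wx":0,"wy":0,"wz":0}
    - {"dx":2,"dy":0,"dz":97,"wx":0,"wy":0,"wz":0}
    - {"dx":2,"dy":0,"dz":98,"wx":0,"wy":0,"wz":0}

```text
clock: 21.68
position: [0.5034, -0.318, 0.119]
tcp_rot: [-3.137, 0.162, 0.001]
force: [0.1, 1.5, -2.7]
width: 0.065
```

```bash
python3 -c "
from h import *
f=robot.grab_frame('scene');cv2.imwrite('pics/s11.png',cv2.resize(f[90:220,170:340,::-1],None,fx=4,fy=4))
go(.502,-.322,.116,None)"
```

```text
at [ 0.5036 -0.3182  0.1194] head -5.9 tilt 0.01 F [-0.4 -0.4 -2.1] w 65.6 t 21.73
SHIFT dx -1.2 dy 3.9 dz 3.4 wz 0.0 len 5
```

View pics/s11.png

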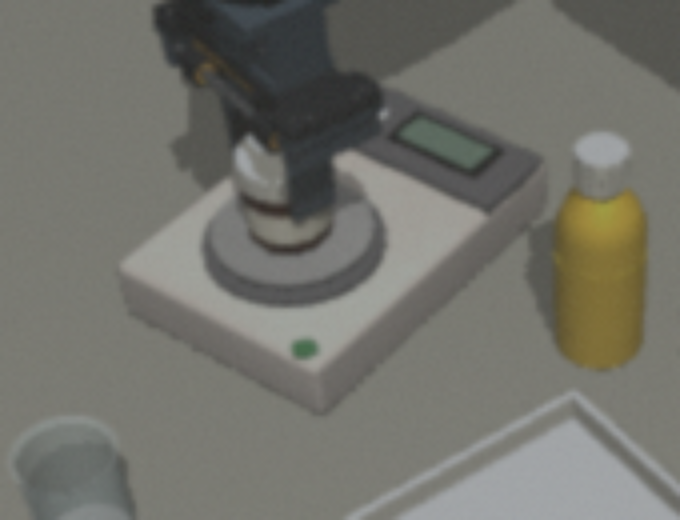

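Request:
jog_arm:
  plan:
    - {"dx":-0.5,"dy":1,"dz":0,"wx":0,"wy":0,"wz":0}
    - {"dx":-1,"dy":3,"dz":0.3,"wx":0,"wy":0,"wz":0}
    - {"dx":-1,"dy":4,"dz":0.7,"wx":0,"wy":0,"wz":0}
    - {"dx":-1,"dy":4,"dz":1.1,"wx":0,"wy":0,"wz":0}
    - {"dx":-1,"dy":4,"dz":1.5,"wx":0,"wy":0,"wz":0}
    - {"dx":-1,"dy":4,"dz":1.9,"wx":0,"wy":0,"wz":0}
    - {"dx":-1,"dy":4,"dz":2.2,"wx":0,"wy":0,"wz":0}
    - {"dx":-1,"dy":4,"dz":2.5,"wx":0,"wy":0,"wz":0}
    - {"dx":-1,"dy":4,"dz":2.8,"wx":0,"wy":0,"wz":0}
    - {"dx":-1,"dy":4,"dz":3,"wx":0,"wy":0,"wz":0}

```text
clock: 22.57
position: [0.502, -0.3221, 0.1166]
tcp_rot: [-3.137, 0.162, 0.0]
force: [-0.8, 0.0, -2.4]
width: 0.0653
```

```bash
python3 -c "
from h import *
go(.502,-.322,.116,None)"
```

```text
at [ 0.502  -0.3221  0.1166] head -5.9 tilt 0.00 F [-0.8  0.  -2.4] w 65.3 t 22.57
SHIFT dx -0.1 dy -0.1 dz 0.6 wz 0.0 len 1
```

Request:
jog_arm:
  plan:
    - {"dx":0,"dy":0,"dz":0.1,"wx":0,"wy":0,"wz":0}
    - {"dx":0,"dy":0,"dz":0.2,"wx":0,"wy":0,"wz":0}
    - {"dx":0,"dy":0,"dz":0.4,"wx":0,"wy":0,"wz":0}
    - {"dx":0,"dy":0,"dz":0.5,"wx":0,"wy":0,"wz":0}
    - {"dx":0,"dy":0,"dz":0.6,"wx":0,"wy":0,"wz":0}
    - {"dx":0,"dy":0,"dz":0.7,"wx":0,"wy":0,"wz":0}
    - {"dx":0,"dy":0,"dz":0.8,"wx":0,"wy":0,"wz":0}
    - {"dx":0,"dy":0,"dz":0.9,"wx":0,"wy":0,"wz":0}
    - {"dx":0,"dy":0,"dz":1,"wx":0,"wy":0,"wz":0}
    - {"dx":0,"dy":0,"dz":1,"wx":0,"wy":0,"wz":0}

```text
clock: 23.4
position: [0.5021, -0.3222, 0.1159]
tcp_rot: [3.137, -0.162, -0.0]
force: [-3.0, 1.9, 5.0]
width: 0.0657
```

Contact is gentle (5 N). Releasing and rising.

Request:
jog_arm:
  plan:
    - {"dx":0,"dy":0,"dz":-0.3,"wx":0,"wy":0,"wz":0}
    - {"dx":0,"dy":0,"dz":-0.3,"wx":0,"wy":0,"wz":0}
    - {"dx":0,"dy":0,"dz":-0.3,"wx":0,"wy":0,"wz":0}
    - {"dx":0,"dy":0,"dz":-0.3,"wx":0,"wy":0,"wz":0}
    - {"dx":0,"dy":0,"dz":-0.3,"wx":0,"wy":0,"wz":0}
    - {"dx":0,"dy":0,"dz":-4,"wx":0,"wy":0,"wz":0}
    - {"dx":0,"dy":0,"dz":-14,"wx":0,"wy":0,"wz":0}
    - {"dx":0,"dy":0,"dz":-30,"wx":0,"wy":0,"wz":0}
    - {"dx":0,"dy":0,"dz":-52,"wx":0,"wy":0,"wz":0}
    - {"dx":0,"dy":0,"dz":-76,"wx":0,"wy":0,"wz":0}
  fingers: 86

```text
clock: 24.23
position: [0.5017, -0.3219, 0.1927]
tcp_rot: [-3.137, 0.162, 0.001]
force: [-0.6, -0.0, 0.1]
width: 0.0859
```

```bash
python3 -c "
from h import *
f=robot.grab_frame('scene');cv2.imwrite('pics/s12.png',cv2.resize(f[90:220,170:340,::-1],None,fx=4,fy=4))
go(.49,.3146,.22,None)"
```

```text
at [ 0.5038 -0.3233  0.1979] head -5.9 tilt 0.31 F [ 5.  -2.6  6. ] w 86.0 t 24.28
SHIFT dx -79.3 dy -633.0 dz -24.1 wz 0.0 len 638
```

View pics/s12.png

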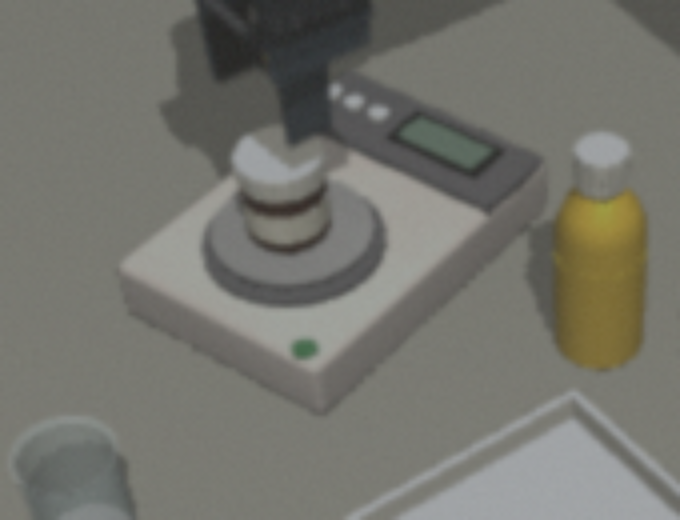

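The jar stands in the middle of the pan. Back to the wide bottle.

Request:
jog_arm:
  plan:
    - {"dx":-2,"dy":-15,"dz":-10,"wx":0,"wy":0,"wz":0}
    - {"dx":-6,"dy":-45,"dz":-18,"wx":0,"wy":0,"wz":0}
    - {"dx":-10,"dy":-82,"dz":-22,"wx":0,"wy":0,"wz":0}
    - {"dx":-14,"dy":-121,"dz":-24,"wx":0,"wy":0,"wz":0}
    - {"dx":-18,"dy":-161,"dz":-24,"wx":0,"wy":0,"wz":0}
    - {"dx":-22,"dy":-201,"dz":-24,"wx":0,"wy":0,"wz":0}
    - {"dx":-27,"dy":-241,"dz":-24,"wx":0,"wy":0,"wz":0}
    - {"dx":-32,"dy":-281,"dz":-24,"wx":0,"wy":0,"wz":0}
    - {"dx":-37,"dy":-321,"dz":-24,"wx":0,"wy":0,"wz":0}
    - {"dx":-42,"dy":-361,"dz":-24,"wx":0,"wy":0,"wz":0}
  fingers: 72

```text
clock: 25.12
position: [0.4972, 0.0432, 0.2166]
tcp_rot: [-3.137, 0.162, -0.002]
force: [1.0, 1.1, -0.3]
width: 0.0719
```

Request:
jog_arm:
  plan:
    - {"dx":-5,"dy":-40,"dz":0,"wx":0,"wy":0,"wz":0}
    - {"dx":-10,"dy":-79,"dz":0,"wx":0,"wy":0,"wz":0}
    - {"dx":-15,"dy":-118,"dz":0,"wx":0,"wy":0,"wz":0}
    - {"dx":-20,"dy":-156,"dz":0,"wx":0,"wy":0,"wz":0}
    - {"dx":-25,"dy":-192,"dz":0,"wx":0,"wy":0,"wz":0}
    - {"dx":-29,"dy":-224,"dz":0,"wx":0,"wy":0,"wz":0}
    - {"dx":-33,"dy":-249,"dz":0,"wx":0,"wy":0,"wz":0}
    - {"dx":-36,"dy":-264,"dz":0,"wx":0,"wy":0,"wz":0}
    - {"dx":-38,"dy":-271,"dz":0,"wx":0,"wy":0,"wz":0}
    - {"dx":-38,"dy":-272,"dz":0,"wx":0,"wy":0,"wz":0}

```text
clock: 25.95
position: [0.4875, 0.3163, 0.2158]
tcp_rot: [-3.137, 0.16, -0.0]
force: [-0.8, 0.5, -0.4]
width: 0.072
```

```bash
python3 -c "
from h import *
f=robot.grab_frame('wrist');cv2.imwrite('pics/w13.png',f[:,:,::-1])
go(.4897,.3146,.124,None)"
```

```text
at [0.4876 0.3155 0.2158] head -5.9 tilt 0.01 F [-0.8 -0.9 -0.7] w 72.1 t 26.0
SHIFT dx 2.2 dy 0.7 dz 91.8 wz 0.0 len 92
```

View pics/w13.png

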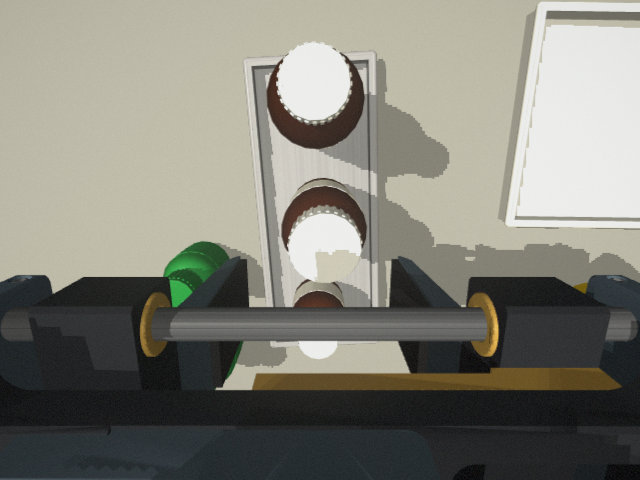

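The wide cap is between the fingers (column 325, about 2 mm off). Correcting, descending and gripping.

Request:
jog_arm:
  plan:
    - {"dx":1,"dy":1,"dz":6,"wx":0,"wy":0,"wz":0}
    - {"dx":2,"dy":2,"dz":18,"wx":0,"wy":0,"wz":0}
    - {"dx":2,"dy":2,"dz":34,"wx":0,"wy":0,"wz":0}
    - {"dx":2,"dy":2,"dz":50,"wx":0,"wy":0,"wz":0}
    - {"dx":2,"dy":2,"dz":65,"wx":0,"wy":0,"wz":0}
    - {"dx":2,"dy":2,"dz":78,"wx":0,"wy":0,"wz":0}
    - {"dx":2,"dy":2,"dz":87,"wx":0,"wy":0,"wz":0}
    - {"dx":2,"dy":2,"dz":91,"wx":0,"wy":0,"wz":0}
    - {"dx":2,"dy":2,"dz":92,"wx":0,"wy":0,"wz":0}
    - {"dx":2,"dy":2,"dz":92,"wx":0,"wy":0,"wz":0}

```text
clock: 26.83
position: [0.4896, 0.3135, 0.1237]
tcp_rot: [-3.137, 0.162, -0.0]
force: [0.5, 0.3, 0.0]
width: 0.0721
```

Request:
jog_arm:
  plan:
    - {"dx":0,"dy":0,"dz":0,"wx":0,"wy":0,"wz":0}
    - {"dx":0,"dy":0,"dz":0,"wx":0,"wy":0,"wz":0}
    - {"dx":0,"dy":0,"dz":0,"wx":0,"wy":0,"wz":0}
    - {"dx":0,"dy":0,"dz":0,"wx":0,"wy":0,"wz":0}
    - {"dx":0,"dy":0,"dz":0,"wx":0,"wy":0,"wz":0}
    - {"dx":0,"dy":0,"dz":0,"wx":0,"wy":0,"wz":0}
    - {"dx":0,"dy":0,"dz":0,"wx":0,"wy":0,"wz":0}
    - {"dx":0,"dy":0,"dz":-2,"wx":0,"wy":0,"wz":0}
    - {"dx":0,"dy":0,"dz":-5,"wx":0,"wy":0,"wz":0}
    - {"dx":0,"dy":0,"dz":-10,"wx":0,"wy":0,"wz":0}
  fingers: 38
  grip_force: 30

```text
clock: 27.67
position: [0.4889, 0.3133, 0.1332]
tcp_rot: [3.137, -0.162, -0.002]
force: [-0.4, 0.2, -5.2]
width: 0.0493
```

```bash
python3 -c "
from h import *
yaw=np.radians(-6.3);R=np.array([[np.cos(yaw),-np.sin(yaw)],[np.sin(yaw),np.cos(yaw)]]);c=np.array([.548,.0065])
for q in ((.046,-.046),(.046,.046),(-.052,0)): print(q,c+R@q)
w=c+R@np.array([.046,-.046])
go(w[0],w[1],.124,None)
for p,z in (((763,398),.095),((711,457),.095)): print(onz('scene',(200+p[0]/2.6-.3,110+p[1]/2.6-.3),z))
"
```

```text
(0.046, -0.046) [ 0.58867443 -0.04426998]
(0.046, 0.046) [0.59876998 0.04717443]
(-0.052, 0) [0.49631403 0.01220618]
at [0.4889 0.3133 0.1332] head -5.9 tilt 0.08 F [-0.4  0.2 -5.2] w 49.3 t 27.67
SHIFT dx 136.1 dy 345.4 dz 9.3 wz 0.0 len 371
[0.35170082 0.44491482 0.095     ]
[0.44101713 0.44660896 0.095     ]
```

Request:
jog_arm:
  plan:
    - {"dx":0,"dy":0,"dz":-6,"wx":0,"wy":0,"wz":0}
    - {"dx":0,"dy":0,"dz":-18,"wx":0,"wy":0,"wz":0}
    - {"dx":0,"dy":3,"dz":-34,"wx":0,"wy":0,"wz":0}
    - {"dx":0,"dy":11,"dz":-48,"wx":0,"wy":0,"wz":0}
    - {"dx":0,"dy":25,"dz":-57,"wx":0,"wy":0,"wz":0}
    - {"dx":1,"dy":45,"dz":-60,"wx":0,"wy":0,"wz":0}
    - {"dx":4,"dy":70,"dz":-60,"wx":0,"wy":0,"wz":0}
    - {"dx":10,"dy":100,"dz":-60,"wx":0,"wy":0,"wz":0}
    - {"dx":20,"dy":132,"dz":-60,"wx":0,"wy":0,"wz":0}
    - {"dx":33,"dy":164,"dz":-60,"wx":0,"wy":0,"wz":0}

```text
clock: 28.5
position: [0.505, 0.1459, 0.1947]
tcp_rot: [-3.137, 0.16, -0.001]
force: [1.0, 0.7, -5.4]
width: 0.0496
```

Request:
jog_arm:
  plan:
    - {"dx":15,"dy":31,"dz":0,"wx":0,"wy":0,"wz":0}
    - {"dx":31,"dy":62,"dz":0,"wx":0,"wy":0,"wz":0}
    - {"dx":47,"dy":92,"dz":0,"wx":0,"wy":0,"wz":0}
    - {"dx":62,"dy":120,"dz":0,"wx":0,"wy":0,"wz":0}
    - {"dx":76,"dy":144,"dz":0,"wx":0,"wy":0,"wz":0}
    - {"dx":88,"dy":163,"dz":0,"wx":0,"wy":0,"wz":0}
    - {"dx":96,"dy":175,"dz":0,"wx":0,"wy":0,"wz":0}
    - {"dx":101,"dy":180,"dz":0,"wx":0,"wy":0,"wz":0}
    - {"dx":103,"dy":181,"dz":3,"wx":0,"wy":0,"wz":0}
    - {"dx":103,"dy":181,"dz":8,"wx":0,"wy":0,"wz":0}

```text
clock: 29.33
position: [0.5896, -0.0432, 0.1859]
tcp_rot: [-3.137, 0.162, -0.001]
force: [-0.4, 1.1, -4.6]
width: 0.0494
```

```bash
python3 -c "
from h import *
f=robot.grab_frame('side');cv2.imwrite('pics/s14.png',cv2.resize(f[140:300,250:430,::-1],None,fx=3,fy=3))
go(.5887,-.0443,.124,None)"
```

```text
at [ 0.5885 -0.0427  0.1844] head -5.9 tilt 0.07 F [-1.1 -0.1 -5.9] w 49.9 t 29.38
SHIFT dx 0.4 dy 1.6 dz 60.4 wz 0.0 len 60
```

View pics/s14.png

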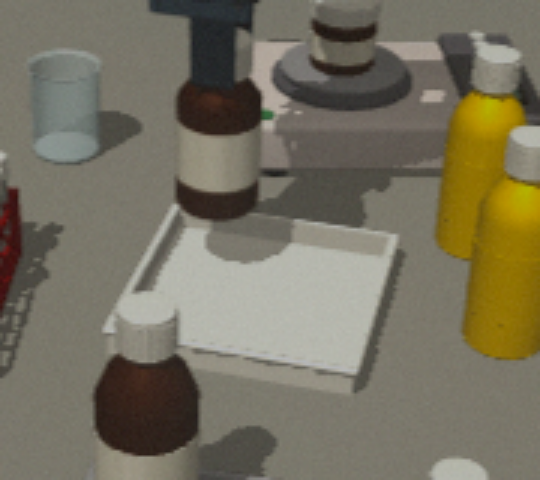

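Request:
jog_arm:
  plan:
    - {"dx":0,"dy":1,"dz":7,"wx":0,"wy":0,"wz":0}
    - {"dx":0,"dy":1,"dz":17,"wx":0,"wy":0,"wz":0}
    - {"dx":0,"dy":1,"dz":28,"wx":0,"wy":0,"wz":0}
    - {"dx":0,"dy":1,"dz":38,"wx":0,"wy":0,"wz":0}
    - {"dx":0,"dy":1,"dz":46,"wx":0,"wy":0,"wz":0}
    - {"dx":0,"dy":1,"dz":52,"wx":0,"wy":0,"wz":0}
    - {"dx":0,"dy":1,"dz":56,"wx":0,"wy":0,"wz":0}
    - {"dx":0,"dy":1,"dz":58.5,"wx":0,"wy":0,"wz":0}
    - {"dx":0,"dy":1,"dz":60,"wx":0,"wy":0,"wz":0}
    - {"dx":0,"dy":1,"dz":60.5,"wx":0,"wy":0,"wz":0}

```text
clock: 30.22
position: [0.5892, -0.0447, 0.1251]
tcp_rot: [3.137, -0.162, 0.0]
force: [-0.0, -0.4, -5.0]
width: 0.0494
```

Request:
jog_arm:
  plan:
    - {"dx":0,"dy":0,"dz":0.3,"wx":0,"wy":0,"wz":0}
    - {"dx":0,"dy":0,"dz":0.6,"wx":0,"wy":0,"wz":0}
    - {"dx":0,"dy":0,"dz":0.9,"wx":0,"wy":0,"wz":0}
    - {"dx":0,"dy":0,"dz":1.2,"wx":0,"wy":0,"wz":0}
    - {"dx":0,"dy":0,"dz":1.5,"wx":0,"wy":0,"wz":0}
    - {"dx":0,"dy":0,"dz":1.8,"wx":0,"wy":0,"wz":0}
    - {"dx":0,"dy":0,"dz":2,"wx":0,"wy":0,"wz":0}
    - {"dx":0,"dy":0,"dz":2.2,"wx":0,"wy":0,"wz":0}
    - {"dx":0,"dy":0,"dz":2.3,"wx":0,"wy":0,"wz":0}
    - {"dx":0,"dy":0,"dz":2.3,"wx":0,"wy":0,"wz":0}

```text
clock: 31.05
position: [0.59, -0.0448, 0.124]
tcp_rot: [3.137, -0.162, 0.003]
force: [-3.6, -2.2, 11.9]
width: 0.0495
```

Standing on the floor. Releasing and rising.

Request:
jog_arm:
  plan:
    - {"dx":0,"dy":0,"dz":-1,"wx":0,"wy":0,"wz":0}
    - {"dx":0,"dy":0,"dz":-1,"wx":0,"wy":0,"wz":0}
    - {"dx":0,"dy":0,"dz":-1,"wx":0,"wy":0,"wz":0}
    - {"dx":0,"dy":0,"dz":-1,"wx":0,"wy":0,"wz":0}
    - {"dx":0,"dy":0,"dz":-3,"wx":0,"wy":0,"wz":0}
    - {"dx":0,"dy":0,"dz":-9,"wx":0,"wy":0,"wz":0}
    - {"dx":0,"dy":0,"dz":-22,"wx":0,"wy":0,"wz":0}
    - {"dx":0,"dy":0,"dz":-42,"wx":0,"wy":0,"wz":0}
    - {"dx":0,"dy":0,"dz":-68,"wx":0,"wy":0,"wz":0}
    - {"dx":0,"dy":0,"dz":-95,"wx":0,"wy":0,"wz":0}
  fingers: 72

```text
clock: 31.88
position: [0.5888, -0.0446, 0.2196]
tcp_rot: [-3.137, 0.162, 0.001]
force: [0.3, -0.6, -0.1]
width: 0.0717
```

```bash
python3 -c "
from h import *
go(.5886,.3084,.235,None)"
```

```text
at [ 0.5888 -0.0446  0.2196] head -5.9 tilt 0.02 F [ 0.3 -0.6 -0.1] w 71.7 t 31.88
SHIFT dx -36.6 dy -351.1 dz -15.4 wz 0.0 len 353
```

Request:
jog_arm:
  plan:
    - {"dx":-2,"dy":-20,"dz":-8,"wx":0,"wy":0,"wz":0}
    - {"dx":-6,"dy":-56,"dz":-14,"wx":0,"wy":0,"wz":0}
    - {"dx":-10,"dy":-96,"dz":-15,"wx":0,"wy":0,"wz":0}
    - {"dx":-14,"dy":-136,"dz":-15,"wx":0,"wy":0,"wz":0}
    - {"dx":-18,"dy":-176,"dz":-15,"wx":0,"wy":0,"wz":0}
    - {"dx":-22,"dy":-217,"dz":-15,"wx":0,"wy":0,"wz":0}
    - {"dx":-27,"dy":-258,"dz":-15,"wx":0,"wy":0,"wz":0}
    - {"dx":-32,"dy":-298,"dz":-15,"wx":0,"wy":0,"wz":0}
    - {"dx":-35,"dy":-332,"dz":-15,"wx":0,"wy":0,"wz":0}
    - {"dx":-37,"dy":-350,"dz":-15,"wx":0,"wy":0,"wz":0}
  fingers: 62

```text
clock: 32.72
position: [0.5881, 0.3109, 0.2343]
tcp_rot: [-3.137, 0.159, -0.002]
force: [-0.4, -0.5, -0.1]
width: 0.0618
```

```bash
python3 -c "
from h import *
f=robot.grab_frame('scene')
cv2.imwrite('pics/s15.png',cv2.resize(f[110:340,200:500,::-1],(780,598)))
f=robot.grab_frame('wrist');cv2.imwrite('pics/w15.png',f[:,:,::-1])
go(.5886,.3084,.158,None)"
```

```text
at [0.5882 0.3101 0.2341] head -5.7 tilt 0.08 F [-0.2 -0.9 -0.8] w 62.0 t 32.82
SHIFT dx 0.5 dy 1.7 dz 76.1 wz 0.0 len 76
```

View pics/w15.png

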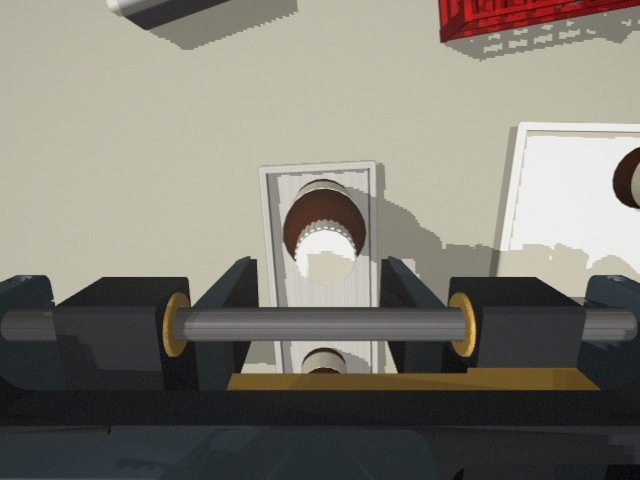

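View pics/s15.png

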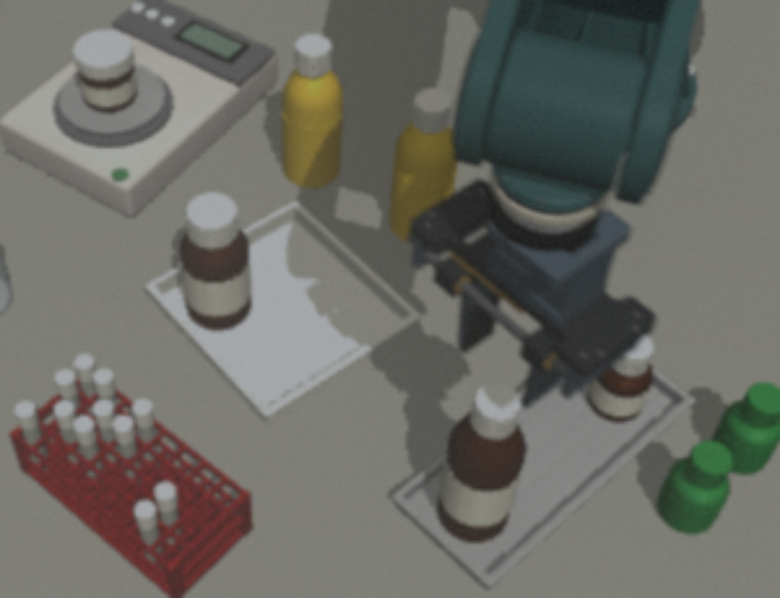

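The wide bottle stands in the tray's back right, and the jar is on the pan. The tall cap is at column 327 (about 3 mm off). Correcting and gripping.

Request:
jog_arm:
  plan:
    - {"dx":0,"dy":1,"dz":5,"wx":0,"wy":0,"wz":0}
    - {"dx":0,"dy":3,"dz":16,"wx":0,"wy":0,"wz":0}
    - {"dx":0,"dy":3,"dz":29,"wx":0,"wy":0,"wz":0}
    - {"dx":0,"dy":3,"dz":42,"wx":0,"wy":0,"wz":0}
    - {"dx":0,"dy":3,"dz":54,"wx":0,"wy":0,"wz":0}
    - {"dx":0,"dy":3,"dz":64,"wx":0,"wy":0,"wz":0}
    - {"dx":0,"dy":3,"dz":71,"wx":0,"wy":0,"wz":0}
    - {"dx":0,"dy":3,"dz":75,"wx":0,"wy":0,"wz":0}
    - {"dx":0,"dy":3,"dz":76,"wx":0,"wy":0,"wz":0}
    - {"dx":0,"dy":3,"dz":76,"wx":0,"wy":0,"wz":0}

```text
clock: 33.65
position: [0.5881, 0.3044, 0.1567]
tcp_rot: [3.137, -0.162, -0.0]
force: [1.3, 0.1, -0.0]
width: 0.0619
```

Request:
jog_arm:
  plan:
    - {"dx":0,"dy":0,"dz":0,"wx":0,"wy":0,"wz":0}
    - {"dx":0,"dy":0,"dz":0,"wx":0,"wy":0,"wz":0}
    - {"dx":0,"dy":0,"dz":0,"wx":0,"wy":0,"wz":0}
    - {"dx":0,"dy":0,"dz":0,"wx":0,"wy":0,"wz":0}
    - {"dx":0,"dy":0,"dz":0,"wx":0,"wy":0,"wz":0}
    - {"dx":0,"dy":0,"dz":0,"wx":0,"wy":0,"wz":0}
    - {"dx":0,"dy":0,"dz":0,"wx":0,"wy":0,"wz":0}
    - {"dx":0,"dy":0,"dz":-2,"wx":0,"wy":0,"wz":0}
    - {"dx":0,"dy":0,"dz":-5,"wx":0,"wy":0,"wz":0}
    - {"dx":0,"dy":0,"dz":-10,"wx":0,"wy":0,"wz":0}
  fingers: 25
  grip_force: 30

```text
clock: 34.48
position: [0.5875, 0.3041, 0.1664]
tcp_rot: [3.137, -0.162, -0.002]
force: [0.2, 0.3, -3.2]
width: 0.0379
```

```bash
python3 -c "
from h import *
go(.5988,.0472,.158,None)"
```

```text
at [0.5875 0.3041 0.1664] head -5.9 tilt 0.09 F [ 0.2  0.3 -3.2] w 37.9 t 34.48
SHIFT dx 37.8 dy 254.3 dz 8.5 wz 0.0 len 257
```

Request:
jog_arm:
  plan:
    - {"dx":0,"dy":0,"dz":-6,"wx":0,"wy":0,"wz":0}
    - {"dx":0,"dy":0,"dz":-18,"wx":0,"wy":0,"wz":0}
    - {"dx":0,"dy":0,"dz":-34,"wx":0,"wy":0,"wz":0}
    - {"dx":0,"dy":3,"dz":-48,"wx":0,"wy":0,"wz":0}
    - {"dx":1,"dy":10,"dz":-57,"wx":0,"wy":0,"wz":0}
    - {"dx":3,"dy":22,"dz":-60,"wx":0,"wy":0,"wz":0}
    - {"dx":6,"dy":40,"dz":-60,"wx":0,"wy":0,"wz":0}
    - {"dx":9,"dy":62,"dz":-60,"wx":0,"wy":0,"wz":0}
    - {"dx":13,"dy":88,"dz":-60,"wx":0,"wy":0,"wz":0}
    - {"dx":17,"dy":116,"dz":-60,"wx":0,"wy":0,"wz":0}

```text
clock: 35.32
position: [0.5925, 0.1854, 0.2266]
tcp_rot: [3.137, -0.161, -0.001]
force: [1.2, 0.4, -3.0]
width: 0.0374
```

Request:
jog_arm:
  plan:
    - {"dx":4,"dy":27,"dz":0,"wx":0,"wy":0,"wz":0}
    - {"dx":8,"dy":53,"dz":0,"wx":0,"wy":0,"wz":0}
    - {"dx":12,"dy":77,"dz":0,"wx":0,"wy":0,"wz":0}
    - {"dx":15,"dy":98,"dz":0,"wx":0,"wy":0,"wz":0}
    - {"dx":18,"dy":115,"dz":0,"wx":0,"wy":0,"wz":0}
    - {"dx":20,"dy":127,"dz":0,"wx":0,"wy":0,"wz":0}
    - {"dx":20,"dy":134,"dz":0,"wx":0,"wy":0,"wz":0}
    - {"dx":20,"dy":137,"dz":0,"wx":0,"wy":0,"wz":0}
    - {"dx":20,"dy":138,"dz":3,"wx":0,"wy":0,"wz":0}
    - {"dx":20,"dy":138,"dz":8,"wx":0,"wy":0,"wz":0}

```text
clock: 36.15
position: [0.5988, 0.0482, 0.2189]
tcp_rot: [-3.137, 0.162, -0.001]
force: [1.0, 0.2, -3.5]
width: 0.0376
```

```bash
python3 -c "
from h import *
f=robot.grab_frame('scene');cv2.imwrite('pics/s16.png',cv2.resize(f[110:280,220:420,::-1],None,fx=3,fy=3))
go(.5988,.0472,.157,None)"
```

```text
at [0.5982 0.0484 0.2175] head -5.9 tilt 0.05 F [-1.2 -0.2 -4.7] w 37.0 t 36.2
SHIFT dx 0.8 dy 1.1 dz 60.5 wz 0.0 len 61
```

View pics/s16.png

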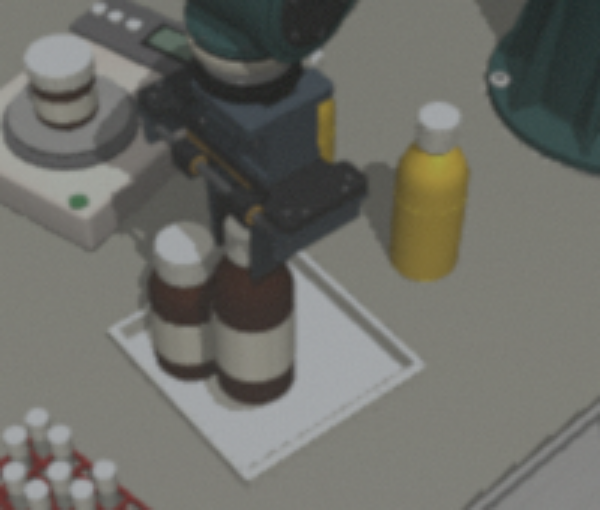

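Request:
jog_arm:
  plan:
    - {"dx":0,"dy":0,"dz":7,"wx":0,"wy":0,"wz":0}
    - {"dx":0,"dy":0,"dz":17,"wx":0,"wy":0,"wz":0}
    - {"dx":0,"dy":0,"dz":28,"wx":0,"wy":0,"wz":0}
    - {"dx":0,"dy":0,"dz":38,"wx":0,"wy":0,"wz":0}
    - {"dx":0,"dy":0,"dz":46,"wx":0,"wy":0,"wz":0}
    - {"dx":0,"dy":0,"dz":52,"wx":0,"wy":0,"wz":0}
    - {"dx":0,"dy":0,"dz":56,"wx":0,"wy":0,"wz":0}
    - {"dx":0,"dy":0,"dz":58.5,"wx":0,"wy":0,"wz":0}
    - {"dx":0,"dy":0,"dz":60,"wx":0,"wy":0,"wz":0}
    - {"dx":0,"dy":0,"dz":60.5,"wx":0,"wy":0,"wz":0}

```text
clock: 37.03
position: [0.5988, 0.0478, 0.1583]
tcp_rot: [-3.137, 0.162, -0.0]
force: [0.3, -0.3, -2.0]
width: 0.0377
```

Request:
jog_arm:
  plan:
    - {"dx":0,"dy":0,"dz":0.3,"wx":0,"wy":0,"wz":0}
    - {"dx":0,"dy":0,"dz":0.6,"wx":0,"wy":0,"wz":0}
    - {"dx":0,"dy":0,"dz":0.9,"wx":0,"wy":0,"wz":0}
    - {"dx":0,"dy":0,"dz":1.2,"wx":0,"wy":0,"wz":0}
    - {"dx":0,"dy":0,"dz":1.5,"wx":0,"wy":0,"wz":0}
    - {"dx":0,"dy":0,"dz":1.7,"wx":0,"wy":0,"wz":0}
    - {"dx":0,"dy":0,"dz":1.8,"wx":0,"wy":0,"wz":0}
    - {"dx":0,"dy":0,"dz":1.9,"wx":0,"wy":0,"wz":0}
    - {"dx":0,"dy":0,"dz":2,"wx":0,"wy":0,"wz":0}
    - {"dx":0,"dy":0,"dz":2,"wx":0,"wy":0,"wz":0}

```text
clock: 37.87
position: [0.5993, 0.0479, 0.157]
tcp_rot: [-3.137, 0.162, -0.002]
force: [0.0, 1.7, 6.2]
width: 0.0377
```

Contact at +6 N. Releasing and rising.

Request:
jog_arm:
  plan:
    - {"dx":0,"dy":0,"dz":-0.7,"wx":0,"wy":0,"wz":0}
    - {"dx":0,"dy":0,"dz":-0.7,"wx":0,"wy":0,"wz":0}
    - {"dx":0,"dy":0,"dz":-0.7,"wx":0,"wy":0,"wz":0}
    - {"dx":0,"dy":0,"dz":-0.7,"wx":0,"wy":0,"wz":0}
    - {"dx":0,"dy":0,"dz":-3,"wx":0,"wy":0,"wz":0}
    - {"dx":0,"dy":0,"dz":-9,"wx":0,"wy":0,"wz":0}
    - {"dx":0,"dy":0,"dz":-20,"wx":0,"wy":0,"wz":0}
    - {"dx":0,"dy":0,"dz":-36,"wx":0,"wy":0,"wz":0}
    - {"dx":0,"dy":0,"dz":-54,"wx":0,"wy":0,"wz":0}
    - {"dx":0,"dy":0,"dz":-70,"wx":0,"wy":0,"wz":0}
  fingers: 58

```text
clock: 38.7
position: [0.5989, 0.0479, 0.2284]
tcp_rot: [-3.137, 0.162, -0.001]
force: [0.5, 1.2, 1.2]
width: 0.0581
```

```bash
python3 -c "
from h import *
go(.3876,.3246,.18,None)"
```

```text
at [0.5989 0.0479 0.2284] head -5.9 tilt 0.05 F [0.5 1.2 1.2] w 58.1 t 38.7
SHIFT dx -238.7 dy -253.5 dz 48.2 wz 0.0 len 352
```

Request:
jog_arm:
  plan:
    - {"dx":-14,"dy":-15,"dz":0,"wx":0,"wy":0,"wz":0}
    - {"dx":-40,"dy":-42,"dz":0,"wx":0,"wy":0,"wz":0}
    - {"dx":-67,"dy":-71,"dz":0,"wx":0,"wy":0,"wz":0}
    - {"dx":-94,"dy":-100,"dz":0,"wx":0,"wy":0,"wz":0}
    - {"dx":-121,"dy":-129,"dz":2,"wx":0,"wy":0,"wz":0}
    - {"dx":-148,"dy":-157,"dz":8,"wx":0,"wy":0,"wz":0}
    - {"dx":-175,"dy":-186,"dz":18,"wx":0,"wy":0,"wz":0}
    - {"dx":-202,"dy":-214,"dz":32,"wx":0,"wy":0,"wz":0}
    - {"dx":-225,"dy":-239,"dz":46,"wx":0,"wy":0,"wz":0}
    - {"dx":-238,"dy":-253,"dz":56,"wx":0,"wy":0,"wz":0}

```text
clock: 39.53
position: [0.386, 0.3261, 0.1705]
tcp_rot: [-3.137, 0.16, -0.001]
force: [0.9, -0.2, 0.5]
width: 0.058
```

```bash
python3 -c "
from h import *
import pickle
f=robot.grab_frame('scene')
cv2.imwrite('pics/s17.png',cv2.resize(f[110:340,200:500,::-1],(780,598)))
st=robot.get_state();f=robot.grab_frame('wrist');cv2.imwrite('pics/w17.png',f[:,:,::-1]);pickle.dump(st,open('w17.pkl','wb'))
go(.3876,.3246,.068,None)"
```

```text
at [0.386  0.3255 0.1699] head -5.7 tilt 0.08 F [-0.1 -0.3  0.5] w 57.8 t 39.63
SHIFT dx 1.8 dy 0.7 dz 101.9 wz 0.0 len 102
```

View pics/w17.png

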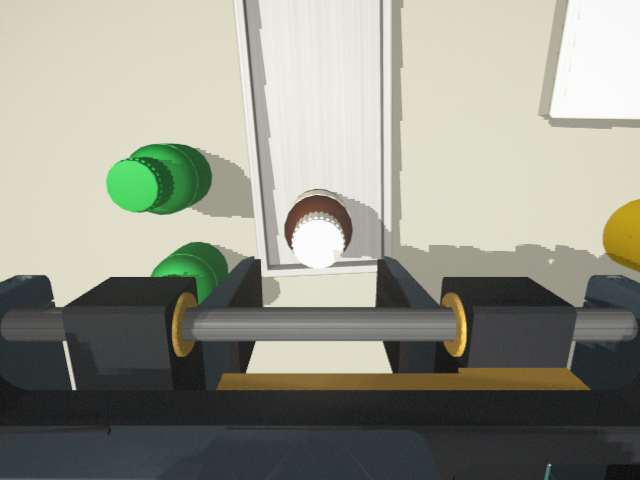

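View pics/s17.png

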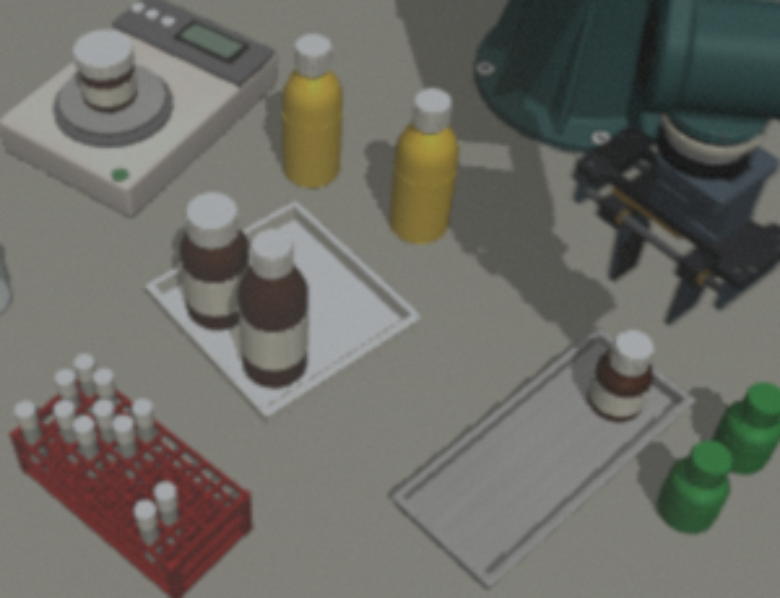

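Both tall bottles stand upright along the back wall. The amber short bottle's cap is at (318,244) in the wrist view, with the green look-alikes at (135,185) and (190,275). I'll locate the cap from this view.

```bash
python3 - <<'E'
from h import *
import pickle
st=pickle.load(open('w17.pkl','rb'))
f=cv2.imread('pics/w17.png')
p=onz("wrist",(318.5,243),.099,st);print(p,np.linalg.norm(onz("wrist",(292,243),.099,st)-onz("wrist",(345,243),.099,st)))
for g in ((133,185),(185,275)):print(onz("wrist",g,.095,st))
go(p[0],p[1],.068)
cv2.imwrite('pics/w17c.png',cv2.resize(f[170:290,240:400],None,fx=4,fy=4))
E
```

```text
[0.38851692 0.32578878 0.099     ] 0.03688215230649344
[0.44058208 0.4470601  0.095     ]
[0.37311014 0.42454753 0.095     ]
at [0.386  0.3255 0.1699] head -5.7 tilt 0.08 F [-0.1 -0.3  0.5] w 57.8 t 39.63
SHIFT dx 2.6 dy -0.6 dz 101.9 wz 0.0 len 102
```

View pics/w17c.png

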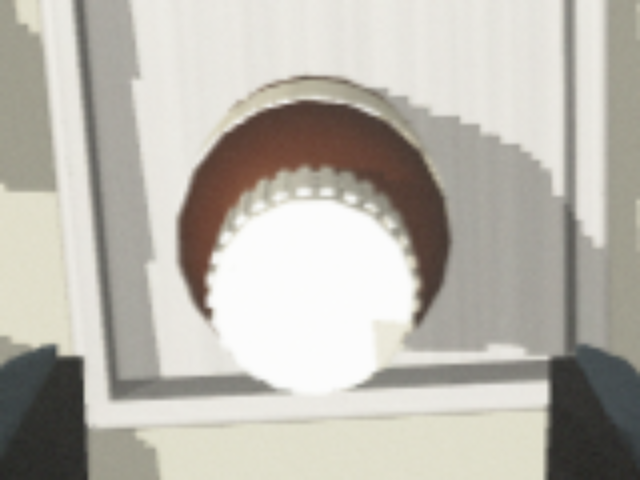

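The cap measures 36.9 mm (36 given), at (0.3885, 0.326). Going down and gripping.

Request:
jog_arm:
  plan:
    - {"dx":1,"dy":0,"dz":6,"wx":0,"wy":0,"wz":0}
    - {"dx":2,"dy":0,"dz":20,"wx":0,"wy":0,"wz":0}
    - {"dx":2,"dy":0,"dz":37,"wx":0,"wy":0,"wz":0}
    - {"dx":2,"dy":0,"dz":54,"wx":0,"wy":0,"wz":0}
    - {"dx":2,"dy":0,"dz":70,"wx":0,"wy":0,"wz":0}
    - {"dx":2,"dy":0,"dz":83,"wx":0,"wy":0,"wz":0}
    - {"dx":2,"dy":0,"dz":92,"wx":0,"wy":0,"wz":0}
    - {"dx":2,"dy":0,"dz":97,"wx":0,"wy":0,"wz":0}
    - {"dx":2,"dy":0,"dz":99,"wx":0,"wy":0,"wz":0}
    - {"dx":2,"dy":0,"dz":99,"wx":0,"wy":0,"wz":0}

```text
clock: 40.47
position: [0.3904, 0.3237, 0.0715]
tcp_rot: [-3.137, 0.163, -0.0]
force: [-0.2, -0.0, 0.7]
width: 0.0579
```

Request:
jog_arm:
  plan:
    - {"dx":0,"dy":0,"dz":0,"wx":0,"wy":0,"wz":0}
    - {"dx":0,"dy":0,"dz":0,"wx":0,"wy":0,"wz":0}
    - {"dx":0,"dy":0,"dz":0,"wx":0,"wy":0,"wz":0}
    - {"dx":0,"dy":0,"dz":0,"wx":0,"wy":0,"wz":0}
    - {"dx":0,"dy":0,"dz":0,"wx":0,"wy":0,"wz":0}
    - {"dx":0,"dy":0,"dz":0,"wx":0,"wy":0,"wz":0}
    - {"dx":0,"dy":0,"dz":0,"wx":0,"wy":0,"wz":0}
    - {"dx":0,"dy":0,"dz":-2,"wx":0,"wy":0,"wz":0}
    - {"dx":0,"dy":0,"dz":-5,"wx":0,"wy":0,"wz":0}
    - {"dx":0,"dy":0,"dz":-10,"wx":0,"wy":0,"wz":0}
  fingers: 25
  grip_force: 20

```text
clock: 41.3
position: [0.3895, 0.3235, 0.0811]
tcp_rot: [3.137, -0.162, -0.002]
force: [-0.5, 0.1, -1.9]
width: 0.0357
```

```bash
python3 -c "
from h import *
go(.4963,.0122,.07,None)"
```

```text
at [0.3895 0.3235 0.0811] head -5.9 tilt 0.08 F [-0.5  0.1 -1.9] w 35.7 t 41.3
SHIFT dx 138.3 dy 298.6 dz 11.3 wz 0.0 len 329
```

Request:
jog_arm:
  plan:
    - {"dx":0,"dy":0,"dz":-8,"wx":0,"wy":0,"wz":0}
    - {"dx":0,"dy":0,"dz":-22,"wx":0,"wy":0,"wz":0}
    - {"dx":1,"dy":3,"dz":-40,"wx":0,"wy":0,"wz":0}
    - {"dx":4,"dy":10,"dz":-57,"wx":0,"wy":0,"wz":0}
    - {"dx":9,"dy":22,"dz":-67,"wx":0,"wy":0,"wz":0}
    - {"dx":17,"dy":40,"dz":-70,"wx":0,"wy":0,"wz":0}
    - {"dx":28,"dy":64,"dz":-70,"wx":0,"wy":0,"wz":0}
    - {"dx":40,"dy":91,"dz":-70,"wx":0,"wy":0,"wz":0}
    - {"dx":53,"dy":119,"dz":-70,"wx":0,"wy":0,"wz":0}
    - {"dx":66,"dy":148,"dz":-70,"wx":0,"wy":0,"wz":0}

```text
clock: 42.13
position: [0.4405, 0.168, 0.1517]
tcp_rot: [-3.137, 0.161, -0.0]
force: [1.4, 1.3, -2.2]
width: 0.0358
```

Request:
jog_arm:
  plan:
    - {"dx":13,"dy":29,"dz":0,"wx":0,"wy":0,"wz":0}
    - {"dx":26,"dy":57,"dz":0,"wx":0,"wy":0,"wz":0}
    - {"dx":38,"dy":83,"dz":0,"wx":0,"wy":0,"wz":0}
    - {"dx":48,"dy":106,"dz":0,"wx":0,"wy":0,"wz":0}
    - {"dx":56,"dy":125,"dz":0,"wx":0,"wy":0,"wz":0}
    - {"dx":62,"dy":138,"dz":0,"wx":0,"wy":0,"wz":0}
    - {"dx":65,"dy":146,"dz":0,"wx":0,"wy":0,"wz":0}
    - {"dx":66,"dy":149,"dz":0,"wx":0,"wy":0,"wz":0}
    - {"dx":66,"dy":150,"dz":2,"wx":0,"wy":0,"wz":0}
    - {"dx":66,"dy":150,"dz":6,"wx":0,"wy":0,"wz":0}

```text
clock: 42.97
position: [0.4905, 0.014, 0.1454]
tcp_rot: [-3.137, 0.162, -0.001]
force: [-0.1, 1.1, -1.9]
width: 0.0358
```

```bash
python3 -c "
from h import *
f=robot.grab_frame('side');cv2.imwrite('pics/s18.png',cv2.resize(f[130:300,250:450,::-1],None,fx=3.5,fy=3.5))
go(.4904,.0129,.0715,None)
f=robot.grab_frame('wrist');cv2.imwrite('pics/w18.png',f[:,:,::-1])
go(.4904,.0129,.0715,None)"
```

```text
at [0.4899 0.0143 0.1445] head -5.9 tilt 0.04 F [-0.5  0.2 -2. ] w 35.6 t 43.02
SHIFT dx 0.6 dy 1.3 dz 73.0 wz 0.0 len 73
at [0.4899 0.0144 0.1446] head -5.9 tilt 0.06 F [-0.5 -0.6 -1.3] w 36.0 t 43.07
SHIFT dx 0.7 dy 1.5 dz 73.1 wz 0.0 len 73
```

View pics/s18.png

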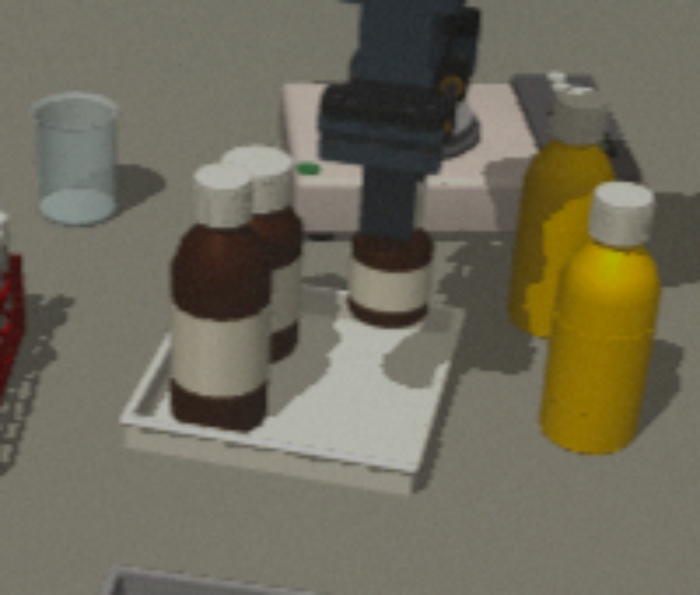

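View pics/w18.png

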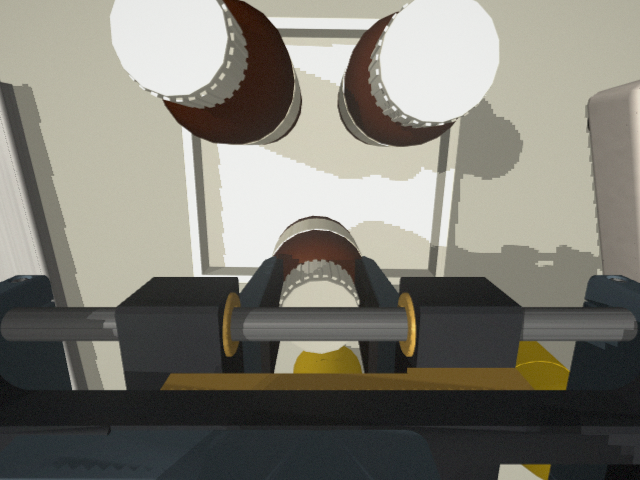

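The short bottle is centred ahead of the two tall ones, with nothing in the way. Lowering.

Request:
jog_arm:
  plan:
    - {"dx":0,"dy":1,"dz":7,"wx":0,"wy":0,"wz":0}
    - {"dx":0,"dy":1,"dz":18,"wx":0,"wy":0,"wz":0}
    - {"dx":0,"dy":1,"dz":31,"wx":0,"wy":0,"wz":0}
    - {"dx":0,"dy":1,"dz":43,"wx":0,"wy":0,"wz":0}
    - {"dx":0,"dy":1,"dz":53,"wx":0,"wy":0,"wz":0}
    - {"dx":0,"dy":1,"dz":61,"wx":0,"wy":0,"wz":0}
    - {"dx":0,"dy":1,"dz":67,"wx":0,"wy":0,"wz":0}
    - {"dx":0,"dy":1,"dz":70.5,"wx":0,"wy":0,"wz":0}
    - {"dx":0,"dy":1,"dz":72,"wx":0,"wy":0,"wz":0}
    - {"dx":0,"dy":1,"dz":72.5,"wx":0,"wy":0,"wz":0}

```text
clock: 43.9
position: [0.4906, 0.0128, 0.0727]
tcp_rot: [-3.137, 0.162, -0.0]
force: [-0.8, 0.4, -1.4]
width: 0.036
```

Request:
jog_arm:
  plan:
    - {"dx":0,"dy":0,"dz":0.3,"wx":0,"wy":0,"wz":0}
    - {"dx":0,"dy":0,"dz":0.6,"wx":0,"wy":0,"wz":0}
    - {"dx":0,"dy":0,"dz":0.9,"wx":0,"wy":0,"wz":0}
    - {"dx":0,"dy":0,"dz":1.2,"wx":0,"wy":0,"wz":0}
    - {"dx":0,"dy":0,"dz":1.4,"wx":0,"wy":0,"wz":0}
    - {"dx":0,"dy":0,"dz":1.6,"wx":0,"wy":0,"wz":0}
    - {"dx":0,"dy":0,"dz":1.8,"wx":0,"wy":0,"wz":0}
    - {"dx":0,"dy":0,"dz":2,"wx":0,"wy":0,"wz":0}
    - {"dx":0,"dy":0,"dz":2,"wx":0,"wy":0,"wz":0}
    - {"dx":0,"dy":0,"dz":2,"wx":0,"wy":0,"wz":0}

```text
clock: 44.73
position: [0.4912, 0.013, 0.0714]
tcp_rot: [-3.137, 0.162, -0.002]
force: [-0.8, 2.8, 9.1]
width: 0.0358
```

Contact (+9 N). Releasing, then rising straight up well clear.

Request:
jog_arm:
  plan:
    - {"dx":0,"dy":0,"dz":-0.8,"wx":0,"wy":0,"wz":0}
    - {"dx":0,"dy":0,"dz":-0.8,"wx":0,"wy":0,"wz":0}
    - {"dx":0,"dy":0,"dz":-0.8,"wx":0,"wy":0,"wz":0}
    - {"dx":0,"dy":0,"dz":-0.8,"wx":0,"wy":0,"wz":0}
    - {"dx":0,"dy":0,"dz":-3,"wx":0,"wy":0,"wz":0}
    - {"dx":0,"dy":0,"dz":-9,"wx":0,"wy":0,"wz":0}
    - {"dx":0,"dy":0,"dz":-22,"wx":0,"wy":0,"wz":0}
    - {"dx":0,"dy":0,"dz":-42,"wx":0,"wy":0,"wz":0}
    - {"dx":0,"dy":0,"dz":-68,"wx":0,"wy":0,"wz":0}
    - {"dx":0,"dy":0,"dz":-98,"wx":0,"wy":0,"wz":0}
  fingers: 56

```text
clock: 45.57
position: [0.4896, 0.0128, 0.1695]
tcp_rot: [3.137, -0.162, -0.003]
force: [-0.3, -0.3, -0.4]
width: 0.0557
```

Request:
jog_arm:
  plan:
    - {"dx":0,"dy":0,"dz":-32,"wx":0,"wy":0,"wz":0}
    - {"dx":0,"dy":0,"dz":-65,"wx":0,"wy":0,"wz":0}
    - {"dx":-5,"dy":0,"dz":-98,"wx":0,"wy":0,"wz":0}
    - {"dx":-12,"dy":0,"dz":-128,"wx":0,"wy":0,"wz":0}
    - {"dx":-20,"dy":0,"dz":-155,"wx":0,"wy":0,"wz":0}
    - {"dx":-26,"dy":0,"dz":-175,"wx":0,"wy":0,"wz":0}
    - {"dx":-29,"dy":0,"dz":-186,"wx":0,"wy":0,"wz":0}
    - {"dx":-30,"dy":0,"dz":-190,"wx":0,"wy":0,"wz":0}
    - {"dx":-30,"dy":0,"dz":-190,"wx":0,"wy":0,"wz":0}
    - {"dx":-30,"dy":0,"dz":-190,"wx":0,"wy":0,"wz":0}

```text
clock: 46.4
position: [0.4604, 0.0159, 0.3577]
tcp_rot: [3.137, -0.162, -0.002]
force: [-0.6, -0.1, -0.8]
width: 0.0562
```

```bash
python3 -c "
from h import *
import pickle
go(.49,.0129,.3,None)
f=robot.grab_frame('side');cv2.imwrite('pics/s19.png',f[:,:,::-1])
f=robot.grab_frame('scene');cv2.imwrite('pics/s19b.png',cv2.resize(f[90:340,180:500,::-1],None,fx=2.4,fy=2.4))
st=robot.get_state();f=robot.grab_frame('wrist');cv2.imwrite('pics/w19.png',f[:,:,::-1]);pickle.dump(st,open('w19.pkl','wb'))"
```

```text
at [0.4604 0.0159 0.3577] head -5.9 tilt 0.07 F [-0.6 -0.1 -0.8] w 56.2 t 46.4
SHIFT dx 29.8 dy -0.1 dz 57.7 wz 0.0 len 65
```

View pics/w19.png

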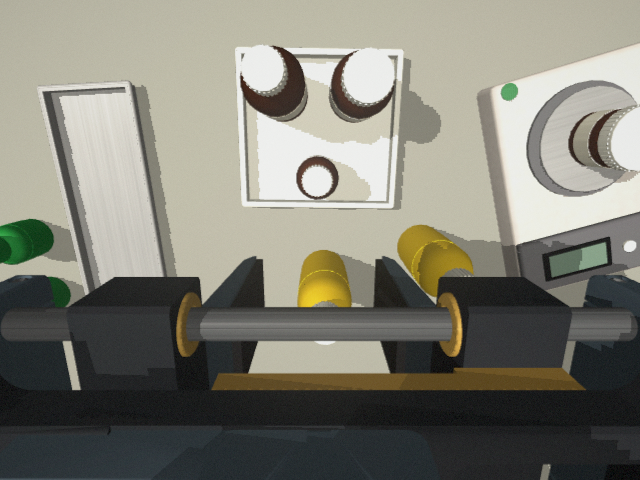

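View pics/s19.png

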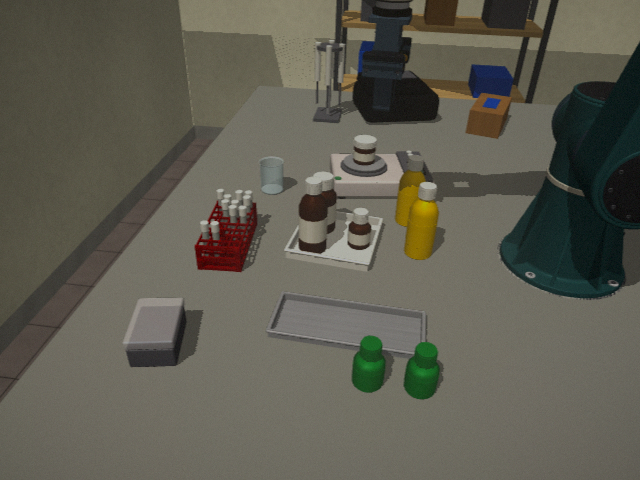

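View pics/s19b.png

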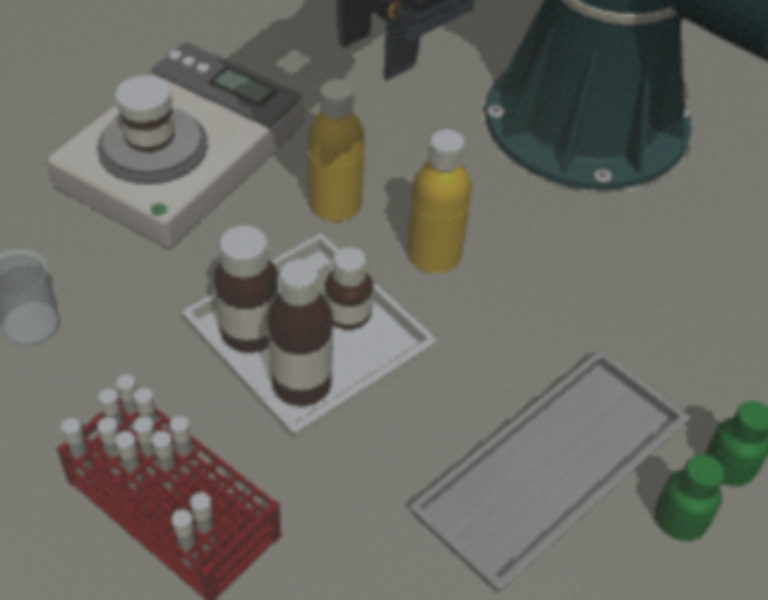

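All are upright and the look-alikes haven't moved. One numeric check of the final positions.

```bash
python3 - <<'E'
from h import *
import pickle
st=pickle.load(open('w19.pkl','rb'))
far=[onz("wrist",q,.026,st)[:2] for q in ((235.5,47.5),(403.5,50))];
v=far[0]-far[1];v/=np.linalg.norm(v);u=np.array([v[1],-v[0]]);c=np.mean(far,0)-.099*u
print("tray",c,np.degrees(np.arctan2(u[1],u[0])))
for k,q,z in(("tall",(264.5,70),.189),("wide",(369,77),.154),("short",(317.5,180),.099)):
    p=onz("wrist",q,z,st)[:2];print(k,p,"tray mm",(1e3*np.array([(p-c)@u,(p-c)@v])).round(1))
s=lambda x,y:(180+x/2.4-.3,90+y/2.4-.3)
print("jar lid",onz("scene",s(144,97),.147),"pan",onz("scene",s(152.5,141),.077))
E
```

```text
tray [0.54785266 0.00667297] -6.6238008281235485
tall [0.59691493 0.04867877] tray mm [43.9 47.4]
wide [ 0.58733732 -0.04638873] tray mm [ 45.3 -48.2]
short [0.4891836  0.01382193] tray mm [-59.1   0.3]
jar lid [ 0.50653448 -0.31664974  0.147     ] pan [ 0.50448031 -0.31612013  0.077     ]
```

Every position is within its range, so I'm handing in.

```bash
python3 -c "
from rig import robot
print(robot.finish_job())"
```

```text
the job is handed in; nothing more can be done
None
```

The job is done and handed in at about 46.5 s on the robot's clock (limit 128 s). No verdict was reported.

I moved the tall and then the wide bottle to the side tray and set the jar on the balance pan with about 5 N of contact. Then I reloaded the reagent tray: wide, tall, and last the short bottle in front.

Last checks, from the final pictures with the arm clear of everything:

| Object | Measured position | Asked for |
|---|---|---|
| flask_tall | tray x = 44 mm, y = +47 mm | x = 30 to 60 mm |
| flask_wide | tray x = 45 mm, y = -48 mm | x = 30 to 60 mm |
| flask_short | tray x = -59 mm, y = 0 mm | x below -18 mm |
| jar | lid about 2 mm from the pan's centre | middle of the pan |

Everything is upright, the yellow and green look-alikes, rack and beaker look unmoved, and no final check failed. The only disagreement was early on: the side camera read y about 12 mm differently from the scene camera. I relied on the wrist camera instead, which matched the scene camera on the tray centres and the pan to about 2 mm.

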